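Make up two service kits at the assembly bench

ROBOT

A 6-joint arm with a two-finger parallel gripper is mounted at the origin on the work surface. World frame = base frame: x ahead of the robot, y to its left, z up, the work surface at z = 0. Lengths are in mm, angles in rad, forces in N, time in s.
With the tool pointing down it reaches from about 300 to 750 mm from the base axis. Payload 8.5 kg.
Tool frame: the origin (TCP) lies at the very end of the fingers, on their centre line; the grasp point (between the pads) lies 19 mm behind it; z points along the fingers, x is the direction in which the jaws open and shut, and the axes are right-handed (so a half turn about z gives the same grasp; the last joint's range is limited). The gripper opens to 88 mm and grips with 3 to 60 N. Pads are 18 mm wide; open, the fingers measure 123 mm over their backs; the gripper's body (75 mm by 187 mm) begins 45 mm behind the grasp point.
Start: joints at [1.086, 0.381, 1.297, -0, 1.464, -0.215], TCP at [146.588, 530.087, 238.748] pointing down, gripper open.
Joint ranges: [-3.11, 3.11], [-0.89, 2.33], [0.22, 2.48], [-1.42, 4.56], [0.17, 2.85], [-2.88, 2.88]. Speed limits (rad/s): [2.39, 2.39, 3.14, 3.14, 3.14, 3.14].

INTERFACE

Orientations are given as a rotation vector (axis times angle).
In Python, from plant import r, optics gives the robot as it stands.
- The arm moves only by the tool drive_tool, never from a script. Its argument "deltas" is one flat list of numbers, 7 for each row, row after row: the shift along the tool's x, y, z in m, then the turn, a rotation vector about the tool's x, y, z in degrees, then the gripper command: -1 is shut, 1 is fully open, values between are in proportion. In form: [x, y, z, wx, wy, wz, claw, x, y, z, wx, wy, wz, claw, ...]. A call has 1 to 5 rows; each row shifts and turns the commanded pose from where the row before left it, along the tool's axes as they then stand; what a row does not reach is not made up. A row lasts 1/8 s, in which the tool goes at most 62.5 mm and 10.7 degrees, less where a joint would pass 70% of its speed; a pose out of reach is approached as far as the arm can. A call is refused whole if a number of a shift passes 0.0625 or a number of a turn 10.7, either way. A call with a gripper value outside its range is refused whole. The fingers move at their own pace and stop on an object; "squeeze" is the grip in N (left out, the last holds). Time passes only in rows, so rows that do not move let the fingers close. It gives the time, the measured TCP pose, the force and the opening at its end, in the units of the state.
- r.read_state(): the state, without advancing time (a new reading comes with each control period).
- optics.get_image(name): name is "side" or "top" or "wrist"; returns the picture (480x640x3 uint8, blue, green, red); there is no depth.
- optics.camera_info(name): a dict with "fx", "fy", "cx", "cy" (pixels), "D" ([k1, k2, p1, p2, k3] as OpenCV has them; the pictures are not rectified), "xyz" and "attitude" of the camera in the world; the wrist camera has in their place "T_tool_cam" (4x4, takes a point from camera to tool coordinates, whose origin is the TCP and whose axes are the tool frame's). Camera axes: x right, y up, looking along -z (the intrinsics and any distortion apply to the point x, -y, -z); pixel columns grow to the right and rows downward; lengths in mm; the calibration is good to about 2 mm. A picture is of the moment at which its call begins: read the wrist's pose just before it. camera_info takes no time and is no camera call.
- r.sign_off(): hands the job in, once; it reports no verdict.
The state is a dict: "clock": time; "q": joint angles; "joint_vel": joint speeds; "joint_efforts": joint torques, N m; "eef_pos": TCP position; "tool_rot": TCP orientation; "wrist_force": force on the tool from outside, world axes, zero at the start; "wrist_torque": the same for the moment, N m; "gripper_width": opening from 0.0 (shut) to 1.0 (fully open).
Only numpy, scipy, OpenCV 4.12 (cv2) and the standard library are available. Lean on these libraries where they do the work, as an engineer would, in place of code of your own. Each camera call takes 0.05 s, during which the arm holds its last target.

TASK

Make up the two kits from the stock on the mat: into the three-pocket tray put the bearing block (long pocket), the large nut (the bigger of the other two pockets) and the spacer tube (the smallest pocket); into the two-pocket tray put the flanged bushing (bigger pocket) and the small nut (smaller pocket). Every part must stand flat on the floor of its pocket, the same way up as it stood in the stock. Leave the pulley and the gear standing where they are.

Things in the scene. Friction and masses are not known exactly. Their poses are not given: they have to be found in the camera images.
- tray_three: Kit tray with THREE pockets: shallow grey tray with pale walls, 162 (its x) x 148 (its y) mm, fixed. Floor 3 mm thick, all walls 4 mm thick with tops 10 mm above its underside. Origin: centre of its underside, 2 mm above the bench. Pockets (clear size, centre in tray axes): long pocket 70 (x) x 140 (y) mm at x -42, y 0; bigger of the other two 80 (x) x 76 (y) mm at x +37, y +32; smallest 80 (x) x 60 (y) mm at x +37, y -40.
- tray_two: Kit tray with TWO pockets: shallow grey tray with pale walls, 144 (its x) x 84 (its y) mm, fixed; floor 3 mm, walls 4 mm thick with tops 10 mm above its underside. Origin: centre of its underside, 2 mm above the bench. Pockets: bigger 76 x 76 mm at x -30, y 0; smaller 56 (x) x 76 (y) mm at x +40, y 0.
- bearing_mid (a point): Bearing block (painted grey cast pillow block), standing on its foot: foot 84 (its x) x 28 (its y) x 12 mm, above it a round housing 50 mm in diameter with its bore along y, 26 mm thick across y between two flat parallel faces (grasp these); total height 57 mm, about 0.45 kg. Point: on its centre line, 28.5 mm above its underside. x along the foot, z up.
- nut_large_mid (a point): LARGE hexagon nut, plain steel, standing flat: 46 mm across flats (53 mm over corners), 45 mm tall, about 0.35 kg. Point: its centre, 22.5 mm above its underside. Its x axis is square to one pair of flats; the other pairs lie at 60 and 120 degrees to it; z up.
- nut_small_mid (a point): SMALL hexagon nut, plain steel, standing flat: 30 mm across flats (35 mm over corners), 30 mm tall, about 0.12 kg. Point: its centre, 15 mm above its underside. x square to one pair of flats, others at 60 and 120 degrees; z up.
- tube_mid (a point): Spacer tube, plain steel, standing on end: 36 mm outside, 22 mm bore, 55 mm tall, about 0.25 kg. Point: its centre, 27.5 mm above its underside; z along its axis, up.
- bushing_mid (a point): Flanged bushing, brass, standing on its flange: flange 50 mm in diameter and 6 mm thick, above it a round sleeve 32 mm in diameter; 45 mm tall overall, about 0.22 kg. Point: on its axis, 22.5 mm above its underside; z up.
- pulley_mid (a point): Belt pulley, bare aluminium, 64 mm in diameter with a V groove and a 26 mm hub on top, 34 mm tall, loose; belongs to neither kit. Point: on its axis, 17 mm above its underside.
- gear_mid (a point): Spur gear, dark steel, 64 mm over its teeth, 18 mm thick with a 28 mm hub on top, 30 mm tall, loose; belongs to neither kit. Point: on its axis, 15 mm above its underside.
- tape: Roll of tape lying flat, 64 mm in diameter, 20 mm tall, stuck to the mat; not part of the job. Origin: centre of its underside, 2 mm above the bench. All stock stands on the same 2 mm mat. One more fixed thing, not listed, stands in the middle of the stock: a flat white tin 52 mm in diameter and 18 mm tall.
Things that resemble listed ones, but are neither listed nor needed, are in the scene too. Of the things shaped like the part that bears bushing_mid, the brass one is meant.

How it is judged (in metres and radians):
At the end, for the whole second after the job is handed in: Bearing block, large nut, tube (three-pocket tray), bushing and small nut (two-pocket tray) stand still, upright within 0.08 rad, on the floor and inside the walls of their own pockets; pulley and gear are within 15 mm of their start (x of bearing_mid in the frame of tray_three between -0.065 and -0.019 m and y of bearing_mid in the frame of tray_three between -0.058 and 0.058 m and z of bearing_mid in the frame of tray_three between 0.0275 and 0.0355 m and angle between each of bearing_mid, nut_large_mid, tube_mid, bushing_mid, nut_small_mid's own z axis and vertical below 0.08 rad and linear speed of each of bearing, nut_large, tube, bushing, nut_small below 0.01 m/s and angular speed of each of bearing, nut_large, tube, bushing, nut_small below 0.1 rad/s and x of nut_large_mid in the frame of tray_three between 0.018 and 0.056 m and y of nut_large_mid in the frame of tray_three between 0.015 and 0.049 m and z of nut_large_mid in the frame of tray_three between 0.0215 and 0.0295 m and x of tube_mid in the frame of tray_three between 0.013 and 0.061 m and y of tube_mid in the frame of tray_three between -0.054 and -0.026 m and z of tube_mid in the frame of tray_three between 0.0265 and 0.0345 m and x of bushing_mid in the frame of tray_two between -0.045 and -0.015 m and y of bushing_mid in the frame of tray_two between -0.015 and 0.015 m and z of bushing_mid in the frame of tray_two between 0.0215 and 0.0295 m and x of nut_small_mid in the frame of tray_two between 0.025 and 0.055 m and y of nut_small_mid in the frame of tray_two between -0.025 and 0.025 m and z of nut_small_mid in the frame of tray_two between 0.014 and 0.022 m and distance of each of pulley_mid, gear_mid from where it was at the start of the episode below 0.015 m); the robot touches nothing.
It fails at once if the pulley is moved by more than 15 mm or tipped over (distance of pulley_mid from where it was at the start of the episode above 0.015 m or angle between pulley_mid's own z axis and vertical above 0.3 rad).
It fails at once if the gear is moved by more than 15 mm or tipped over (distance of gear_mid from where it was at the start of the episode above 0.015 m or angle between gear_mid's own z axis and vertical above 0.3 rad).
It also fails if it takes over 128 s, if anything falls off the work surface, if the arm or the gripper's body presses on something with over 40 N, if the wrist force passes 120 N, or if a joint passes its speed limit or range.

## Working session

There is one attempt and no reset: what is moved stays moved. The work goes in short steps, Python scripts to look and compute and a tool call to move; the robot and the scene stay as the last step left them, time stands still between calls to the robot, and variables do not carry over. Pictures are saved under pics/ and viewed, and the job is handed in when it is done.

Besides the shell and the picture viewer there is one more tool, called after ">>>" as name(argument=value, ...) on one line, values as JSON. drive_tool: Moves the arm, as the interface text tells. Its arguments: {"type":"object","properties":{"deltas":{"type":"array"},"squeeze":{"type":"number"}},"required":["deltas"]}

```bash
ls; mkdir -p pics
python3 - <<'E'
from plant import r, optics
import cv2
print(r.read_state())
for n in ["side","top","wrist"]:
    print(n,optics.camera_info(n))
    cv2.imwrite(f"pics/a_{n}.png",optics.get_image(n))
E
```

```text
pics
{'clock': 0.0, 'q': array([ 1.08569515e+00,  3.81211564e-01,  1.29826232e+00, -1.37047494e-05,
        1.46357659e+00, -2.15309207e-01]), 'joint_vel': array([ 0.00087081, -0.0004531 ,  0.00110023,  0.00048461,  0.00060539,
       -0.0010947 ]), 'joint_efforts': array([ 2.38004905e-03, -4.37933993e+01, -2.24559885e+01,  7.14260247e-02,
        3.52452532e-02, -9.15010037e-05]), 'eef_pos': array([146.47036443, 529.85089866, 238.1288784 ]), 'tool_rot': array([ 2.49951507e+00,  1.90212662e+00, -2.06706055e-03]), 'wrist_force': array([-0.32197083,  0.39302218,  0.3000104 ]), 'wrist_torque': array([-0.00835339,  0.02584885, -0.01648372]), 'gripper_width': 1.0014443679241731}
side {'fx': 526.1536679925989, 'fy': 526.1536679925989, 'cx': 319.932840304187, 'cy': 237.74336258417196, 'D': array([0.00144024, 0.        , 0.        , 0.        , 0.        ]), 'xyz': array([379.07927472, 924.45341003, 635.72682346]), 'attitude': array([ 0.06564812, -1.47978201, -2.7319096 ])}
top {'fx': 439.20421333871155, 'fy': 439.20421333871155, 'cx': 317.8026937561383, 'cy': 241.54333265460485, 'D': array([-0.03882961,  0.        ,  0.        ,  0.        ,  0.        ]), 'xyz': array([ 376.10114106,    7.61512068, 1011.79082313]), 'attitude': array([ 0.05950832, -0.05320599, -1.57622308])}
wrist {'fx': 331.7819370954115, 'fy': 331.7819370954115, 'cx': 316.2450386060973, 'cy': 237.80866825693698, 'D': array([-0.05854187,  0.        ,  0.        ,  0.        ,  0.        ]), 'T_tool_cam': array([[ 9.99999727e-01, -5.09684818e-04, -5.34926866e-04,
         5.72245590e-01],
       [-6.47607848e-04, -9.53160530e-01, -3.02464188e-01,
        -7.91418353e+01],
       [-3.55709770e-04,  3.02464452e-01, -9.53160600e-01,
        -1.46280556e+02],
       [ 0.00000000e+00,  0.00000000e+00,  0.00000000e+00,
         1.00000000e+00]])}
```

View pics/a_top.png

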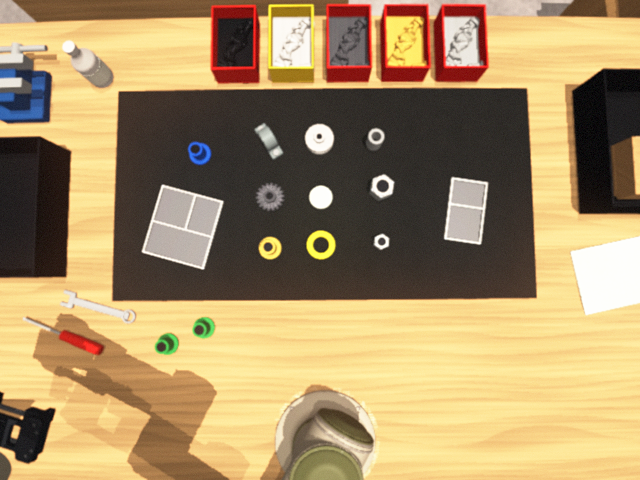

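View pics/a_side.png

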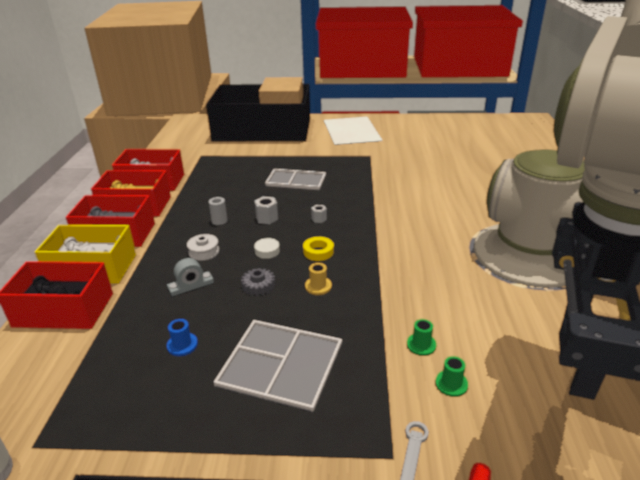

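View pics/a_wrist.png

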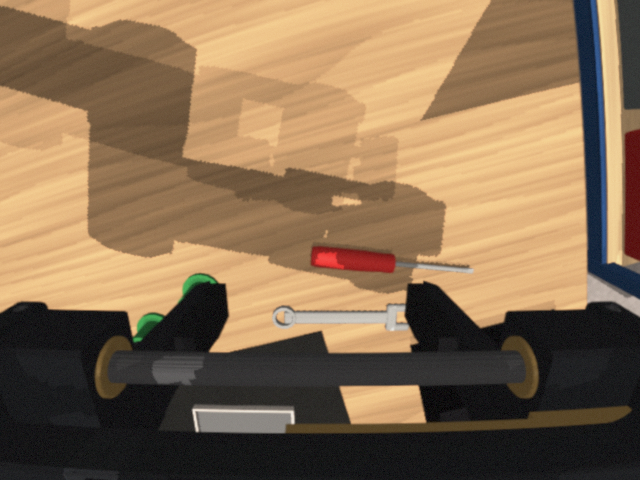

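```bash
cat > h.py <<'E'
import numpy as np, cv2
from scipy.spatial.transform import Rotation as R
from plant import r, optics
def cam(name, st=None):
    i=optics.camera_info(name)
    K=np.array([[i["fx"],0,i["cx"]],[0,i["fy"],i["cy"]],[0,0,1.]])
    if "xyz" in i:
        T=np.eye(4);T[:3,:3]=R.from_rotvec(i["attitude"]).as_matrix();T[:3,3]=i["xyz"]
    else:
        W=np.eye(4);W[:3,:3]=R.from_rotvec(st["tool_rot"]).as_matrix();W[:3,3]=st["eef_pos"]
        T=W@np.array(i["T_tool_cam"])
    F=np.diag([1,-1,-1.]) # cv cam <- cam
    Rcw=F@T[:3,:3].T; t=-Rcw@T[:3,3]
    return dict(K=K,D=np.array(i["D"]),R=Rcw,t=t,c=T[:3,3])
def proj(c,P):
    P=np.atleast_2d(np.asarray(P,float))
    return cv2.projectPoints(P.reshape(-1,1,3),cv2.Rodrigues(c["R"])[0],c["t"],c["K"],c["D"])[0].reshape(-1,2)
def unproj(c,px,z):
    px=np.atleast_2d(np.asarray(px,float))
    u=cv2.undistortPoints(px.reshape(-1,1,2),c["K"],c["D"]).reshape(-1,2)
    d=np.c_[u,np.ones(len(u))]@c["R"]
    return c["c"]+d*((z-c["c"][2])/d[:,2])[:,None]
def crop(img,x0,y0,x1,y1,s,fn):
    cv2.imwrite(fn,cv2.resize(img[y0:y1,x0:x1],None,fx=s,fy=s,interpolation=cv2.INTER_CUBIC))
E
python3 - <<'E'
from h import *
import cv2
T=cv2.imread("pics/a_top.png");S=cv2.imread("pics/a_side.png")
crop(T,230,110,420,260,4,"pics/b_top.png")
crop(T,130,170,230,280,5,"pics/b_t3.png")
crop(T,430,165,500,255,6,"pics/b_t2.png")
ct=cam("top");cs=cam("side")
for n,p in dict(bear=(268,141),tube=(375,138),nutL=(381,187),bush=(270,247),nutS=(381,241)).items(): print(n,unproj(ct,p,25).round(0))
for n,p in dict(bear=(188,272),tube=(218,211),nutL=(266,210),bush=(318,278),nutS=(319,213)).items(): print(n,unproj(cs,p,25).round(0))
E
```

```text
bear [[679. 124.  25.]]
tube [[ 685. -121.   25.]]
nutL [[ 570. -133.   25.]]
bush [[435. 119.  25.]]
nutS [[ 447. -131.   25.]]
bear [[690. 115.  25.]]
tube [[ 682. -121.   25.]]
nutL [[ 570. -127.   25.]]
bush [[435. 129.  25.]]
nutS [[ 446. -115.   25.]]
```

View pics/b_top.png

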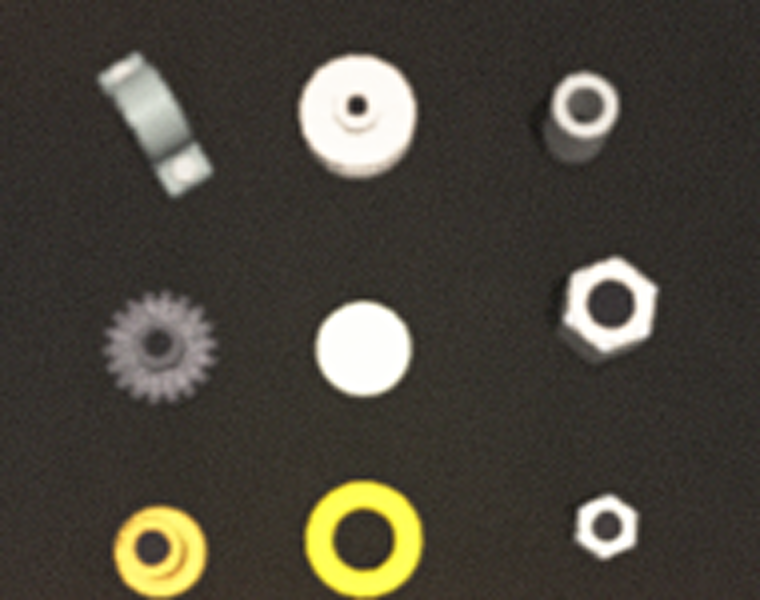

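View pics/b_t3.png

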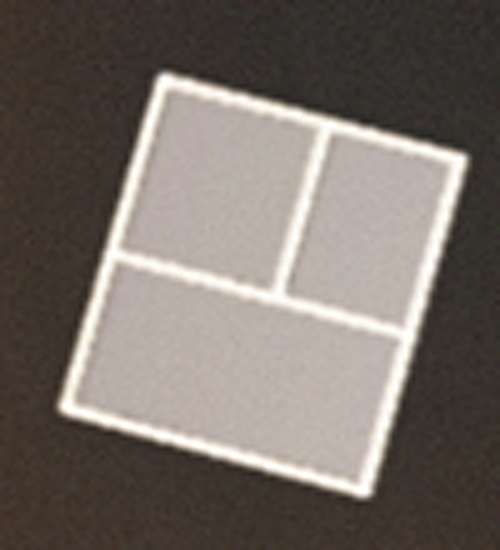

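View pics/b_t2.png

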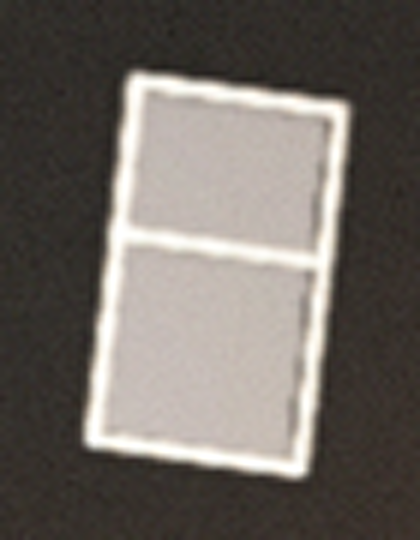

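```bash
cat > fit.py <<'E'
from h import *
from scipy.optimize import minimize, least_squares
def circ(rad,z,n=48): a=np.linspace(0,2*np.pi,n,endpoint=False);return np.c_[rad*np.cos(a),rad*np.sin(a),np.full(n,z)]
def hexa(af,h): 
    a=np.radians(np.arange(6)*60+30); q=af/2/np.cos(np.pi/6)
    b=np.c_[q*np.cos(a),q*np.sin(a)];return np.vstack([np.c_[b,np.zeros(6)],np.c_[b,np.full(6,h)]])
def box(x0,x1,y0,y1,z0,z1): return np.array([[x,y,z] for x in(x0,x1) for y in(y0,y1) for z in(z0,z1)],float)
def housing():
    a=np.linspace(0,2*np.pi,48);p=np.c_[25*np.cos(a),np.zeros(48),32+25*np.sin(a)]
    return np.vstack([p+[0,13,0],p-[0,13,0]])
M=dict(tube=[np.vstack([circ(18,0),circ(18,55)])],nutL=[hexa(46,45)],nutS=[hexa(30,30)],
 bush=[np.vstack([circ(25,0),circ(25,6)]),np.vstack([circ(16,6),circ(16,45)])],
 bear=[box(-42,42,-14,14,0,12),housing()],
 t3=[box(-81,81,-74,74,0,10)],t2=[box(-72,72,-42,42,0,10)])
SS=8
def render(c,name,p,roi,z0=2):
    x0,y0,x1,y1=roi;im=np.zeros(((y1-y0)*SS,(x1-x0)*SS),np.uint8)
    Rz=R.from_euler('z',p[2]).as_matrix()
    for part in M[name]:
        u=proj(c,part@Rz.T+[p[0],p[1],z0])
        hu=cv2.convexHull(u.astype(np.float32)).reshape(-1,2)
        cv2.fillConvexPoly(im,np.round(((hu+.5)-[x0,y0])*SS*16-8).astype(np.int32),255,shift=4)
    return cv2.resize(im,(x1-x0,y1-y0),interpolation=cv2.INTER_AREA).astype(float)/255
def soft(img,roi,lo,hi,ch=None):
    x0,y0,x1,y1=roi;g=img[y0:y1,x0:x1].astype(float).max(2)
    m=np.clip((g-lo)/(hi-lo),0,1)
    b=(m>.5).astype(np.uint8);cs,_=cv2.findContours(b,cv2.RETR_EXTERNAL,cv2.CHAIN_APPROX_NONE)
    k=max(cs,key=cv2.contourArea);f=np.zeros_like(b);cv2.drawContours(f,[k],-1,1,-1)
    inner=cv2.erode(f,np.ones((3,3),np.uint8));outer=cv2.dilate(f,np.ones((3,3),np.uint8))
    m=np.where(inner>0,1,m)*outer
    return m
def fit(cams,name,p0,sym=None,lo=60,hi=130,pad=10,verbose=1):
    ms=[]
    for c,img in cams:
        u=np.vstack([proj(c,part@R.from_euler('z',p0[2]).as_matrix().T+[p0[0],p0[1],2]) for part in M[name]])
        roi=[max(0,int(u[:,0].min())-pad),max(0,int(u[:,1].min())-pad),int(u[:,0].max())+pad,int(u[:,1].max())+pad]
        ms.append((c,roi,soft(img,roi,lo,hi)))
    s=np.array([1,1,.03])
    def f(q):
        p=np.array([q[0],q[1],q[2]])*s
        return sum(((render(c,name,p,roi)-m)**2).sum() for c,roi,m in ms)
    best=None
    q0=np.array(p0)/s
    res=minimize(f,q0,method="Nelder-Mead",options=dict(initial_simplex=q0+np.array([[0,0,0],[8,0,0],[0,8,0],[0,0,3]]),xatol=.02,fatol=.01,maxiter=200))
    return res.x*s,res.fun,[m.sum() for _,_,m in ms]
E
cat > m1.py <<'E'
from fit import *
T=cv2.imread("pics/a_top.png");S=cv2.imread("pics/a_side.png")
ct=cam("top");cs=cam("side")
G=dict(bear=(685,120,np.radians(26)),tube=(684,-121,0),nutL=(570,-130,.0),nutS=(447,-123,.0),bush=(435,124,0),
 t3=(490,318,-.29),t2=(530,-320,-.11))
for n,p in G.items():
    for nm,cc in (("top",[(ct,T)]),("side",[(cs,S)]),("both",[(ct,T),(cs,S)])):
        if nm=="side" and n=="t2": pass
        p1,e,a=fit(cc,n,p)
        print(n,nm,p1[:2].round(1),round(np.degrees(p1[2]),1),round(e,1),np.round(a))
E
python3 m1.py
python3 - <<'E'
import cv2
T=cv2.imread("pics/a_top.png").max(2)
print(T[135:150,255:285:2]); print(T[240:256,255:288:2])
E
```

```text
bear top [685.5 125.1] 31.3 14.3 [461.]
bear side [688.5  35.3] 53.4 126.1 [638.]
bear both [685.2 124.4] 30.7 1174.7 [461. 638.]
tube top [ 682.5 -121. ] 6.2 49.5 [258.]
tube side [ 681.6 -118. ] 4.0 47.4 [344.]
tube both [ 682.2 -120.5] 4.3 99.3 [258. 344.]
nutL top [ 571.8 -135. ] 6.8 32.1 [453.]
nutL side [ 571.2 -133.7] 12.3 25.6 [487.]
nutL both [ 571.6 -134.8] 16.1 48.5 [453. 487.]
nutS top [ 447.1 -132.5] 23.0 12.9 [208.]
nutS side [ 448.  -130.9] 4.1 14.7 [210.]
nutS both [ 447.4 -132.1] 9.8 31.3 [208. 210.]
bush top [434.5 121.5] 4.0 50.6 [453.]
bush side [436.2 123.3] 4.0 25.0 [667.]
bush both [436.2 123.1] 4.1 76.4 [453. 667.]
t3 top [484.8 324.7] -15.5 141.6 [4781.]
t3 side [486.6 324.7] -15.6 26.2 [7532.]
t3 both [486.5 324.6] -15.8 175.7 [4781. 7532.]
t2 top [ 518.3 -331.3] -8.7 74.3 [2483.]
t2 side [ 520.1 -328.1] -9.0 16.6 [1034.]
t2 both [ 519.5 -330.8] -8.4 109.3 [2483. 1034.]
[[ 48  60 137 195 206 211 218 222 220 153  57  46  54  54  54]
 [ 49  51 115 189 209 217 223 220 213 183  69  49  50  51  52]
 [ 53  49  85 178 214 220 222 217 204 193  97  47  49  46  51]
 [
[... 1191 characters left out ...]
231 255 208  60  66  67  70 251 232 252 255 152  55  56  55]
 [ 53  53 250 255 206  61  69  67  68 251 224 251 255 161  52  60  59]
 [ 52  54 254 255 234  63  66  63  98 253 219 252 255 162  56  48  62]
 [ 58  58 251 255 250  89  62  66 165 255 206 253 255 146  56  55  58]
 [ 57  55 219 255 255 166  74 105 239 255 196 255 255 134  54  59  61]
 [ 54  57 187 255 255 247 187 226 255 247 216 255 255 112  58  60  55]
 [ 59  50 148 255 255 255 255 255 255 224 245 255 252  82  55  61  59]
 [ 55  52  99 255 255 255 255 254 232 225 254 255 229  58  52  61  58]
 [ 53  52  58 250 255 254 251 238 235 250 255 255 176  52  59  60  62]
 [ 60  57  54 192 255 255 254 253 254 255 255 251 102  59  58  58  60]]
```

```bash
cat > ov.py <<'E'
from fit import *
def ov(c,img,P,col=(0,0,255),s=4):
    im=cv2.resize(img,None,fx=s,fy=s,interpolation=cv2.INTER_CUBIC)
    for n,p in P.items():
        for part in M[n]:
            u=proj(c,part@R.from_euler('z',p[2]).as_matrix().T+[p[0],p[1],2])
            hu=cv2.convexHull(u.astype(np.float32)).reshape(-1,2)
            cv2.polylines(im,[np.round((hu+.5)*s).astype(np.int32)],True,col,1)
    return im
E
cat > m2.py <<'E'
from ov import *
T=cv2.imread("pics/a_top.png");S=cv2.imread("pics/a_side.png")
ct=cam("top");cs=cam("side")
P=dict(bear=(685.2,124.4,np.radians(31)),tube=(682,-120.5,0),nutL=(571.6,-134.8,np.radians(7)),nutS=(447.4,-132,np.radians(12)),bush=(436,123,0),t3=(486.5,324.6,np.radians(-15.8)),t2=(519.5,-330.8,np.radians(-8.4)))
a=ov(ct,T,P);b=ov(cs,S,P)
cv2.imwrite("pics/c1.png",a[460:1060,970:1730]);cv2.imwrite("pics/c2.png",b[740:1300,560:1360])
cv2.imwrite("pics/c3.png",np.hstack([a[700:1100,540:940],a[680:1080,1740:1980]]))
cv2.imwrite("pics/c4.png",cv2.resize(b[620:1680,800:1500],None,fx=.55,fy=.55))
E
python3 m2.py
```

```text
(no output)
```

View pics/c1.png

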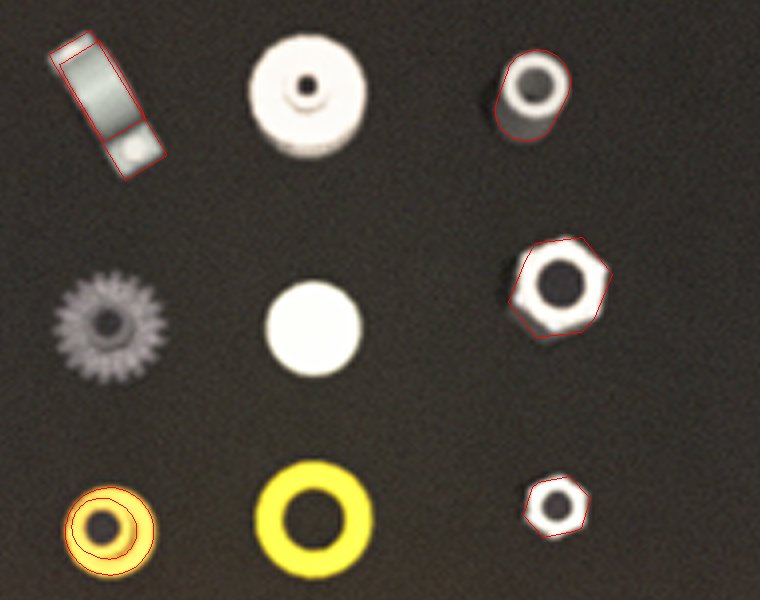

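View pics/c2.png

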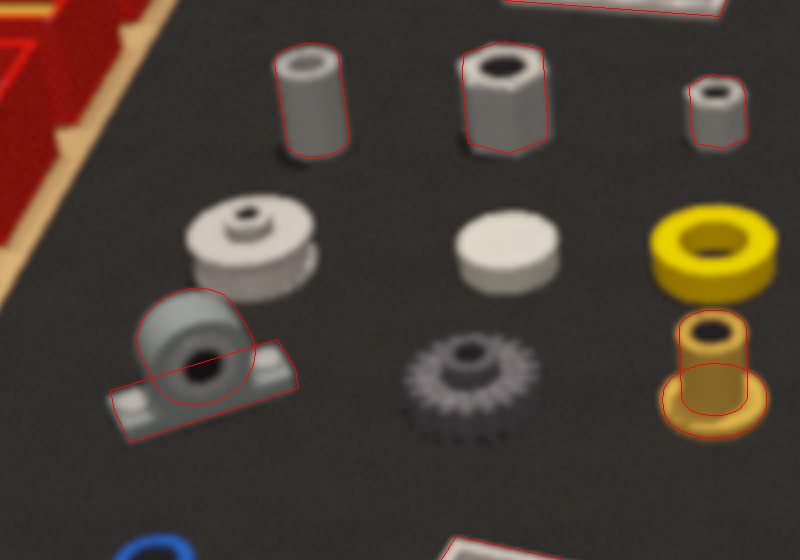

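View pics/c3.png

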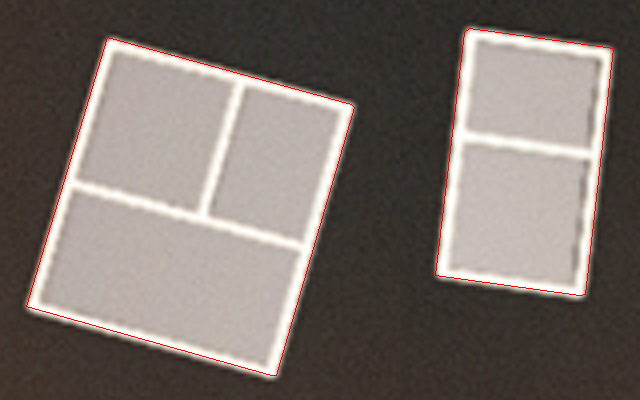

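View pics/c4.png

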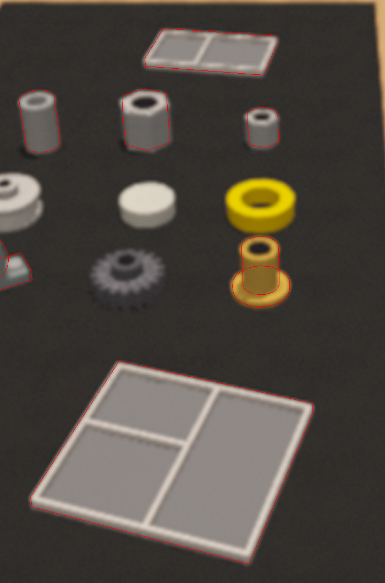

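```bash
cat > m3.py <<'E'
from fit import *
T=cv2.imread("pics/a_top.png");S=cv2.imread("pics/a_side.png")
ct=cam("top");cs=cam("side")
G=dict(nutL=(571.6,-134,.0),nutS=(447,-132,.0))
for n,p in G.items():
  for d in (5,20,30,40,55):
    for nm,cc in (("top",[(ct,T)]),("side",[(cs,S)]),("both",[(ct,T),(cs,S)])):
        p1,e,a=fit(cc,n,(p[0],p[1],np.radians(d)),lo=58,hi=110)
        print(n,nm,d,p1[:2].round(1),round(np.degrees(p1[2]),1),round(e,1),np.round(a))
p1,e,a=fit([(cs,S)],"bear",(685,124,np.radians(31)),pad=3);print("bear",p1[:2].round(1),round(np.degrees(p1[2]),1),e)
E
python3 m3.py
```

```text
nutL top 5 [ 571.6 -134.8] 20.5 14.5 [470.]
nutL side 5 [ 570.8 -133.1] 17.1 16.1 [536.]
nutL both 5 [ 571.4 -134.5] 20.2 33.0 [470. 536.]
nutL top 20 [ 571.6 -134.8] 19.7 14.8 [470.]
nutL side 20 [ 570.9 -133.2] 17.8 15.8 [536.]
nutL both 20 [ 571.5 -134.6] 20.1 32.8 [470. 536.]
nutL top 30 [ 571.5 -134.8] 20.5 14.6 [470.]
nutL side 30 [ 571.2 -133.4] 19.6 15.9 [536.]
nutL both 30 [ 571.4 -134.5] 20.4 32.7 [470. 536.]
nutL top 40 [ 571.5 -134.8] 20.5 14.6 [470.]
nutL side 40 [ 571.2 -132.8] 19.2 16.0 [536.]
nutL both 40 [ 571.3 -134.5] 19.9 33.0 [470. 536.]
nutL top 55 [ 571.4 -134.7] 80.6 14.6 [470.]
nutL side 55 [ 570.6 -133.2] 63.4 21.0 [536.]
nutL both 55 [ 571.4 -134.6] 80.3 32.5 [470. 536.]
nutS top 5 [ 447.2 -132.3] 19.6 18.8 [215.]
nutS side 5 [ 447.4 -131. ] 15.6 9.3 [242.]
nutS both 5 [ 447.5 -132.2] 19.9 29.3 [215. 242.]
nutS top 20 [ 447.2 -132.3] 19.6 18.8 [215.]
nutS side 20 [ 448.  -131.4] 24.6 8.3 [242.]
nutS both 20 [ 447.7 -132. ] 19.5 28.9 [215. 242.]
nutS top 30 [ 446.9 -132.8] 26.1 18.8 [215.]
nutS side 30 [ 448.1 -131.3] 28.3 8.2 [242.]
nutS both 30 [ 448.  -132.2] 25.5 29.0 [215. 242.]
nutS top 40 [ 446.8 -132.7] 23.0 18.8 [215.]
nutS side 40 [ 448.1 -131.9] 29.4 8.3 [242.]
nutS both 40 [ 447.8 -132.8] 28.8 29.9 [215. 242.]
nutS top 55 [ 447.7 -131.9] 77.2 19.6 [215.]
nutS side 55 [ 447.2 -131. ] 51.8 10.6 [242.]
nutS both 55 [ 447.8 -132.2] 25.5 28.9 [215. 242.]
bear [693.4  41. ] 48.9 94.33959725066498
```

```bash
cat > plan.py <<'E'
# usage: plan.py x y z theta_deg n claw  -> suggested rows (tool frame), small tilt correction included on the last row
import sys
from h import *
def cur():
    s=r.read_state(); m=R.from_rotvec(s["tool_rot"]).as_matrix()
    return s,m,np.degrees(np.arctan2(m[1,0],m[0,0]))
def plan(x,y,z,th,n,claw,start=None,quiet=0):
    s,m,t0=cur(); p=np.array(s["eef_pos"])
    if start is not None: p=np.array(start[:3],float);t0=start[3];m=None
    d=(th-t0+180)%360-180
    w=np.round(-d/n,1); t=t0; tgt=np.array([x,y,z],float); out=[]
    for k in range(n):
        c,q=np.cos(np.radians(t)),np.sin(np.radians(t))
        D=(tgt-p)/(n-k); 
        row=np.array([D[0]*c+D[1]*q,D[0]*q-D[1]*c,-D[2]]).round(0 if n-k>1 else 1)
        p=p+[row[0]*c+row[1]*q,row[0]*q-row[1]*c,-row[2]]
        out.append([round(v/1000,4) for v in row]+[0,0,w,claw]); t-=w
    if not quiet:
        print("now",np.round(s["eef_pos"],1),"th",round(t0,1),"tilt",np.round(m[:2,2],4) if m is not None else "")
    for i in range(0,n,5): print(", ".join(", ".join(f"{v:g}" for v in o) for o in out[i:i+5]))
    print("end",p.round(1),round(t,1)); return (*p,t)
if __name__=="__main__":
    a=[float(v) for v in sys.argv[1:]]; plan(a[0],a[1],a[2],a[3],int(a[4]),a[5])
E
python3 plan.py 685 125 160 -59 13 1
```

```text
now [146.5 529.9 238.3] th 74.5 tilt [-0.0005 -0.001 ]
-0.019, 0.048, 0.006, 0, 0, 10.3, 1, -0.01, 0.051, 0.006, 0, 0, 10.3, 1, -0.001, 0.052, 0.006, 0, 0, 10.3, 1, 0.009, 0.051, 0.006, 0, 0, 10.3, 1, 0.017, 0.049, 0.006, 0, 0, 10.3, 1
0.026, 0.045, 0.006, 0, 0, 10.3, 1, 0.034, 0.039, 0.006, 0, 0, 10.3, 1, 0.04, 0.033, 0.006, 0, 0, 10.3, 1, 0.045, 0.025, 0.006, 0, 0, 10.3, 1, 0.049, 0.017, 0.006, 0, 0, 10.3, 1
0.051, 0.008, 0.006, 0, 0, 10.3, 1, 0.052, -0.002, 0.006, 0, 0, 10.3, 1, 0.0508, -0.0109, 0.0063, 0, 0, 10.3, 1
end [685. 125. 160.] -59.4
```

Things that could be confused (top view pixels): the bushing shape appears as brass (270,247), blue (199,153), green (204,327) and green (167,343), so I choose the brass one. The hexagons are (381,187) large and (381,241) small. The only tube is at (375,138), next to the nut column. The bearing block (268,141) is unique. The tray with the long pocket, at (183,226), has three pockets; the one at (466,210) has two. The close crop b_top confirms these: brass flange, plain hexes, grey pillow block.

>>> drive_tool(deltas=[-0.019, 0.048, 0.006, 0, 0, 10.3, 1, -0.01, 0.051, 0.006, 0, 0, 10.3, 1, -0.001, 0.052, 0.006, 0, 0, 10.3, 1, 0.009, 0.051, 0.006, 0, 0, 10.3, 1, 0.017, 0.049, 0.006, 0, 0, 10.3, 1])

```text
clock: 0.78
eef_pos: [354.8, 372.9, 208.4]
tool_rot: [3.08, 0.618, -0.0]
wrist_force: [0.2, 1.5, -0.1]
gripper_width: 0.998
```

```bash
python3 plan.py 685 125 160 -59 8 1
```

```text
now [354.8 372.9 208.4] th 22.7 tilt [-0.0002 -0.0001]
0.026, 0.045, 0.006, 0, 0, 10.2, 1, 0.034, 0.039, 0.006, 0, 0, 10.2, 1, 0.04, 0.033, 0.006, 0, 0, 10.2, 1, 0.045, 0.025, 0.006, 0, 0, 10.2, 1, 0.049, 0.017, 0.006, 0, 0, 10.2, 1
0.051, 0.008, 0.006, 0, 0, 10.2, 1, 0.051, -0.002, 0.006, 0, 0, 10.2, 1, 0.0502, -0.0107, 0.0064, 0, 0, 10.2, 1
end [685. 125. 160.] -58.9
```

>>> drive_tool(deltas=[0.026, 0.045, 0.006, 0, 0, 10.2, 1, 0.034, 0.039, 0.006, 0, 0, 10.2, 1, 0.04, 0.033, 0.006, 0, 0, 10.2, 1, 0.045, 0.025, 0.006, 0, 0, 10.2, 1, 0.049, 0.017, 0.006, 0, 0, 10.2, 1])

```text
clock: 1.4
eef_pos: [562.4, 218.2, 178.3]
tool_rot: [3.046, -0.768, -0.001]
wrist_force: [-0.0, 1.6, -0.5]
gripper_width: 1.005
```

>>> drive_tool(deltas=[0.051, 0.008, 0.006, 0, 0, 10.2, 1, 0.051, -0.002, 0.006, 0, 0, 10.2, 1, 0.05, -0.011, 0.006, 0, 0, 10.2, 1])

```text
clock: 1.78
eef_pos: [686.5, 127.3, 160.2]
tool_rot: [2.735, -1.545, -0.001]
wrist_force: [0.0, 0.3, -0.2]
gripper_width: 0.998
```

```bash
cat > wv.py <<'E'
import sys
from ov import *
# wv.py outname name x y yaw ...
st=r.read_state();img=optics.get_image("wrist");c=cam("wrist",st)
a=sys.argv[2:];P={}
for i in range(0,len(a),4): P[a[i]]=(float(a[i+1]),float(a[i+2]),np.radians(float(a[i+3])))
cv2.imwrite(f"pics/{sys.argv[1]}_raw.png",img);np.save(f"pics/{sys.argv[1]}.npy",np.r_[st["eef_pos"],st["tool_rot"]])
cv2.imwrite(f"pics/{sys.argv[1]}.png",cv2.resize(ov(c,img,P,s=3),(800,600),interpolation=cv2.INTER_AREA))
print(np.round(st["eef_pos"],1),st["q"].round(3),round(st["clock"],2))
E
python3 wv.py w1 bear 685.2 124.6 31
```

```text
[686.5 127.3 160.2] [0.014 0.702 0.947 0.    1.493 1.042] 1.77
```

View pics/w1.png

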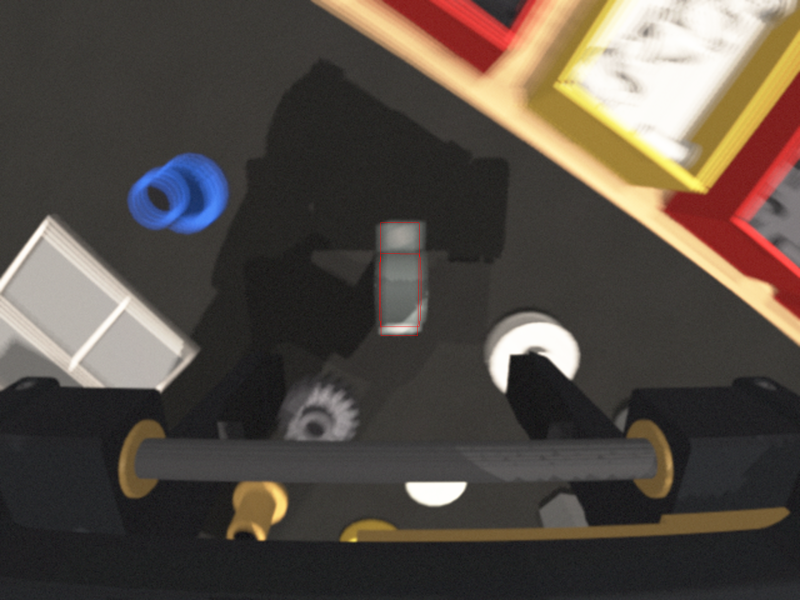

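```bash
python3 plan.py 685.3 124.5 17 -59 4 1
```

```text
now [690.  122.7 158.3] th -59.6 tilt [-0.0003 -0.0015]
-0.001, 0.001, 0.035, 0, 0, -0.1, 1, -0.001, 0.001, 0.035, 0, 0, -0.1, 1, -0.001, 0.001, 0.036, 0, 0, -0.1, 1, -0.0009, 0.0001, 0.0353, 0, 0, -0.1, 1
end [685.3 124.5  17. ] -59.2
```

```bash
python3 wv.py w2 bear 685.2 124.6 31; python3 plan.py 685.3 124.5 17 -59 4 1
```

```text
[690.  122.7 158.3] [ 8.000e-03  7.080e-01  9.400e-01 -1.000e-03  1.494e+00  1.048e+00] 1.82
now [687.8 124.7 158.3] th -59.0 tilt [-0.0016 -0.0008]
-0, 0.001, 0.035, 0, 0, -0, 1, -0, 0, 0.035, 0, 0, -0, 1, -0.001, 0.001, 0.036, 0, 0, -0, 1, -0.0001, 0.0003, 0.0353, 0, 0, -0, 1
end [685.3 124.5  17. ] -59.0
```

View pics/w2.png

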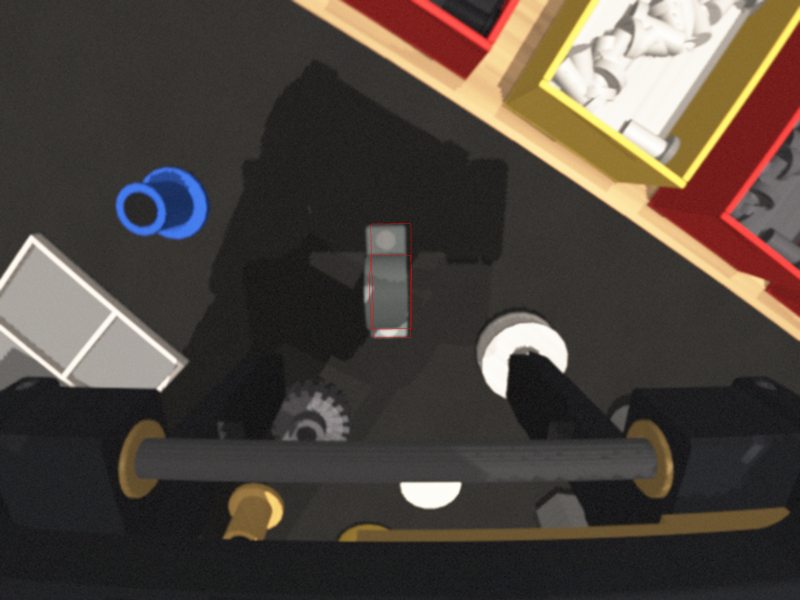

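>>> drive_tool(deltas=[-0.001, 0.001, 0.036, 0, 0, 0, 1, -0.001, 0.001, 0.036, 0, 0, 0, 1, 0, 0, 0.036, 0, 0, 0, 1, 0, 0, 0.033, 0, 0, 0, 1], squeeze=35)

```text
clock: 2.38
eef_pos: [681.9, 129.6, 18.4]
tool_rot: [2.741, -1.534, -0.001]
wrist_force: [-0.2, 1.0, 0.0]
gripper_width: 1.002
```

>>> drive_tool(deltas=[0, 0, 0, 0, 0, 0, 1])

```text
clock: 2.5
eef_pos: [680.9, 129.5, 17.3]
tool_rot: [2.739, -1.534, -0.008]
wrist_force: [-0.1, 0.3, 0.3]
gripper_width: 0.999
```

```bash
python3 wv.py w3 bear 685.2 124.6 31;python3 plan.py 685.3 124.5 17 -59 1 1
```

```text
[680.9 129.5  17.3] [0.018 0.83  1.118 0.    1.199 1.039] 2.5
now [682.2 129.5  19.5] th -58.5 tilt [-0.0016  0.    ]
0.0059, -0.0001, 0.0025, 0, 0, 0.5, 1
end [685.3 124.5  17. ] -59.0
```

View pics/w3.png

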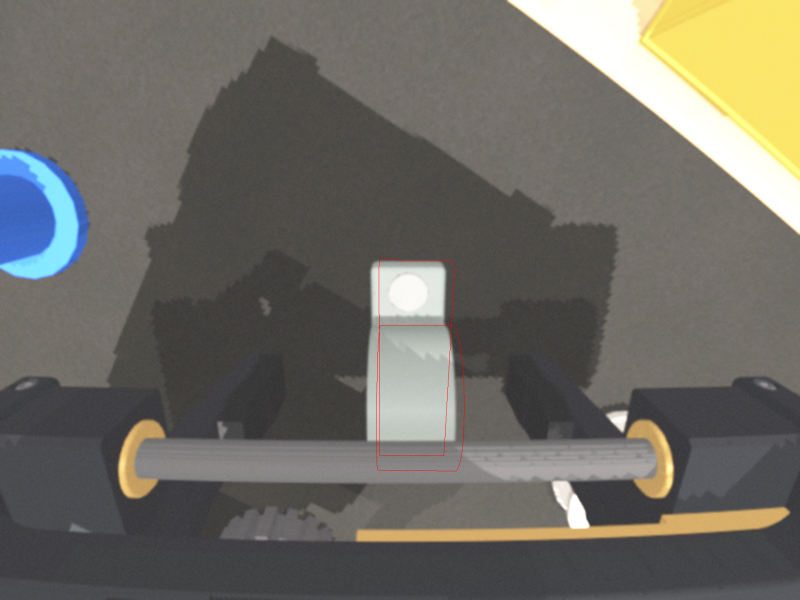

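>>> drive_tool(deltas=[0.005, 0, 0.001, 0, 0, 0, 1, 0, 0, 0, 0, 0, 0, 1])

```text
clock: 2.8
eef_pos: [686.0, 124.5, 20.2]
tool_rot: [-2.739, 1.536, -0.003]
wrist_force: [-0.1, -0.0, 0.3]
gripper_width: 0.998
```

>>> drive_tool(deltas=[0, 0, 0, 0, 0, 0, -1, 0, 0, 0, 0, 0, 0, -1, 0, 0, 0, 0, 0, 0, -1, 0, 0, 0, 0, 0, 0, -1], squeeze=35)

```text
clock: 3.3
eef_pos: [685.2, 124.9, 18.7]
tool_rot: [2.74, -1.536, -0.0]
wrist_force: [-1.4, 0.1, -0.3]
gripper_width: 0.572
```

>>> drive_tool(deltas=[0, 0, 0, 0, 0, 0, -1, 0, 0, 0, 0, 0, 0, -1])

```text
clock: 3.55
eef_pos: [685.2, 124.9, 18.7]
tool_rot: [-2.74, 1.536, 0.0]
wrist_force: [-1.0, -0.2, -0.5]
gripper_width: 0.345
```

```bash
python3 wv.py w4 bear 685.2 124.6 31;python3 plan.py 685.3 124.5 17 -59 1 1
```

```text
[685.2 124.9  18.7] [0.011 0.832 1.11  0.    1.2   1.033] 3.55
now [685.  125.2  18.8] th -58.6 tilt [-0.0006  0.0007]
0.0007, 0.0001, 0.0018, 0, 0, 0.4, 1
end [685.3 124.6  17. ] -59.0
```

>>> drive_tool(deltas=[0, 0, 0, 0, 0, 0, -1, 0, 0, 0, 0, 0, 0, -1, 0, 0, 0, 0, 0, 0, -1])

```text
clock: 3.98
eef_pos: [685.0, 125.2, 18.8]
tool_rot: [-2.74, 1.536, 0.001]
wrist_force: [-1.7, 2.6, 1.2]
gripper_width: 0.289
```

>>> drive_tool(deltas=[0, 0, -0.02, 0, 0, 0, -1, 0, 0, -0.035, 0, 0, 0, -1, 0, 0, -0.035, 0, 0, 0, -1])

```text
clock: 4.35
eef_pos: [684.9, 124.3, 108.5]
tool_rot: [2.738, -1.536, -0.002]
wrist_force: [0.9, -0.4, -4.0]
gripper_width: 0.293
```

```bash
python3 wv.py w5 bear 685.2 124.6 31;python3 -c "
from plan import *
p=plan(440,338,100,-15.8,8,-1)"
```

```text
[684.9 124.3 108.5] [ 1.000e-02  7.400e-01  1.024e+00 -1.000e-03  1.380e+00  1.033e+00] 4.35
now [686.9 124.5 114.2] th -58.6 tilt [ 0.0068 -0.0007]
-0.039, 0.012, 0.002, 0, 0, -5.3, -1, -0.04, 0.009, 0.002, 0, 0, -5.3, -1, -0.04, 0.005, 0.002, 0, 0, -5.3, -1, -0.041, 0.001, 0.002, 0, 0, -5.3, -1, -0.041, -0.002, 0.002, 0, 0, -5.3, -1
-0.04, -0.006, 0.001, 0, 0, -5.3, -1, -0.04, -0.01, 0.002, 0, 0, -5.3, -1, -0.0382, -0.0136, 0.0012, 0, 0, -5.3, -1
end [440. 338. 100.] -16.2
```

View pics/w5.png

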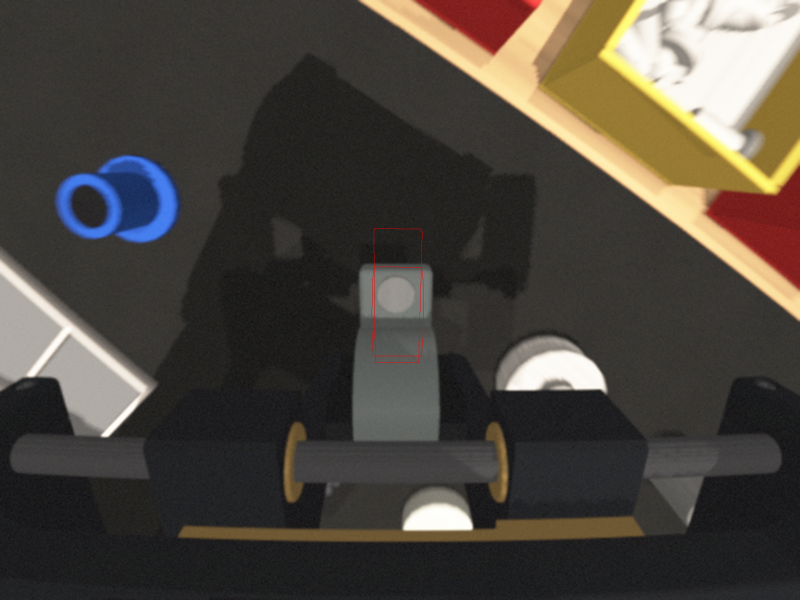

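>>> drive_tool(deltas=[-0.03, 0.01, 0, 0, 0, -5, -1, -0.045, 0.011, 0.002, 0, 0, -5, -1, -0.045, 0.007, 0.002, 0, 0, -5, -1, -0.045, 0.003, 0.002, 0, 0, -5, -1, -0.045, -0.001, 0.002, 0, 0, -5, -1])

```text
clock: 5.03
eef_pos: [519.7, 262.0, 99.4]
tool_rot: [3.008, -0.903, -0.001]
wrist_force: [0.4, 0.2, -5.6]
gripper_width: 0.295
```

```bash
cat > fk.py <<'E'
import numpy as np
# accumulate commanded pose: start (x,y,z,th) + rows
def acc(s,rows):
    x,y,z,t=s
    rows=np.array(rows,float).reshape(-1,7)
    for o in rows:
        c,q=np.cos(np.radians(t)),np.sin(np.radians(t))
        x+=1000*(o[0]*c+o[1]*q);y+=1000*(o[0]*q-o[1]*c);z-=1000*o[2];t-=o[5]
    return x,y,z,t
E
python3 -c "
from fk import *;from plan import *
s=acc((685.1,125,108.8,-58.6),[-0.03, 0.01, 0, 0, 0, -5, -1, -0.045, 0.011, 0.002, 0, 0, -5, -1, -0.045, 0.007, 0.002, 0, 0, -5, -1, -0.045, 0.003, 0.002, 0, 0, -5, -1, -0.045, -0.001, 0.002, 0, 0, -5, -1])
print(np.round(s,1));plan(440.3,337.7,80,-15.8,4,-1,s)"
```

```text
[521.2 261.9 100.8 -33.6]
now [519.7 262.   99.4] th -33.6 tilt 
-0.027, -0.005, 0.005, 0, 0, -4.5, -1, -0.027, -0.007, 0.005, 0, 0, -4.5, -1, -0.026, -0.008, 0.005, 0, 0, -4.5, -1, -0.026, -0.011, 0.0058, 0, 0, -4.5, -1
end [440.3 337.6  80. ] -15.6
```

>>> drive_tool(deltas=[-0.035, -0.007, 0.005, 0, 0, -4.5, -1, -0.032, -0.008, 0.005, 0, 0, -4.5, -1, -0.025, -0.008, 0.005, 0, 0, -4.5, -1, -0.014, -0.008, 0.005, 0, 0, -4.5, -1, 0, 0, 0, 0, 0, 0, -1])

```text
clock: 5.65
eef_pos: [441.1, 339.5, 79.6]
tool_rot: [3.111, -0.424, -0.002]
wrist_force: [-0.5, -0.4, -3.9]
gripper_width: 0.292
```

>>> drive_tool(deltas=[0, 0, 0, 0, 0, 0, -1])

```text
clock: 5.78
eef_pos: [442.6, 338.8, 80.4]
tool_rot: [3.112, -0.428, 0.0]
wrist_force: [0.8, -0.5, -4.6]
gripper_width: 0.288
```

```bash
python3 wv.py w6 t3 486.5 324.6 -15.8;python3 plan.py 440.3 337.7 40 -15.8 1 -1
```

```text
[442.6 338.8  80.4] [ 4.410e-01  5.560e-01  1.504e+00 -1.000e-03  1.082e+00  7.150e-01] 5.78
now [442.6 338.8  80.6] th -15.7 tilt [ 0.0002 -0.0003]
-0.002, 0.0017, 0.0406, 0, 0, 0.1, -1
end [440.3 337.7  40. ] -15.8
```

View pics/w6.png

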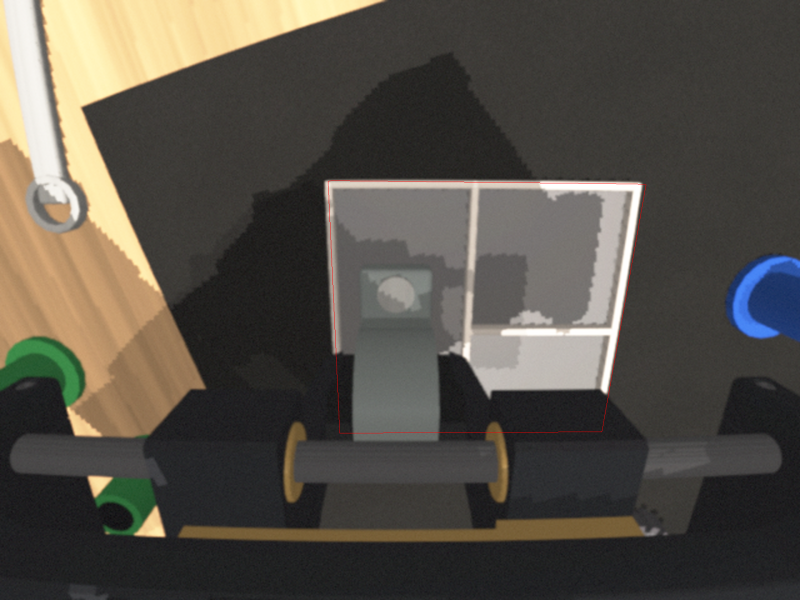

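>>> drive_tool(deltas=[-0.002, 0.001, 0.025, 0, 0, 0, -1, 0, 0, 0.02, 0, 0, 0, -1, 0, 0, 0.01, 0, 0, 0, -1, 0, 0, 0.002, 0, 0, 0, -1, 0, 0, 0, 0, 0, 0, -1])

```text
clock: 6.45
eef_pos: [440.3, 339.0, 24.3]
tool_rot: [-3.112, 0.426, -0.001]
wrist_force: [-0.5, 0.3, -4.1]
gripper_width: 0.288
```

>>> drive_tool(deltas=[0, 0, 0, 0, 0, 0, -1])

```text
clock: 6.58
eef_pos: [440.2, 339.1, 24.4]
tool_rot: [-3.112, 0.425, -0.002]
wrist_force: [-0.8, 0.5, -4.6]
gripper_width: 0.293
```

>>> drive_tool(deltas=[0, 0, 0.0015, 0, 0, 0, -1, 0, 0, 0.001, 0, 0, 0, -1, 0, 0, 0, 0, 0, 0, -1])

```text
clock: 6.95
eef_pos: [439.9, 339.0, 21.7]
tool_rot: [-3.112, 0.425, -0.001]
wrist_force: [-2.6, -1.1, 3.0]
gripper_width: 0.292
```

>>> drive_tool(deltas=[0, 0, 0, 0, 0, 0, 0.2, 0, 0, 0, 0, 0, 0, 0.2, 0, 0, -0.01, 0, 0, 0, 0.4, 0, 0, -0.035, 0, 0, 0, 1, 0, 0, -0.045, 0, 0, 0, 1])

```text
clock: 7.58
eef_pos: [439.5, 338.8, 112.4]
tool_rot: [3.112, -0.425, -0.002]
wrist_force: [0.8, 0.4, 0.1]
gripper_width: 0.834
```

```bash
python3 -c "
from h import *
cv2.imwrite('pics/s1.png',optics.get_image('side')[250:450,150:450].repeat(2,0).repeat(2,1))"
python3 -c "
from plan import *
plan(571.4,-134,120,-39.6,10,1,(439.9,339,111.5,-15.6))"
```

```text
now [441.8 340.1 118.6] th -15.6 tilt 
0.025, 0.042, -0.001, 0, 0, 2.4, 1, 0.027, 0.041, -0.001, 0, 0, 2.4, 1, 0.029, 0.04, -0.001, 0, 0, 2.4, 1, 0.03, 0.038, -0.001, 0, 0, 2.4, 1, 0.032, 0.037, -0.001, 0, 0, 2.4, 1
0.034, 0.036, -0.001, 0, 0, 2.4, 1, 0.035, 0.034, -0.001, 0, 0, 2.4, 1, 0.037, 0.033, -0, 0, 0, 2.4, 1, 0.038, 0.032, -0.001, 0, 0, 2.4, 1, 0.0388, 0.0294, -0.0005, 0, 0, 2.4, 1
end [ 571.5 -134.   120. ] -39.6
```

View pics/s1.png

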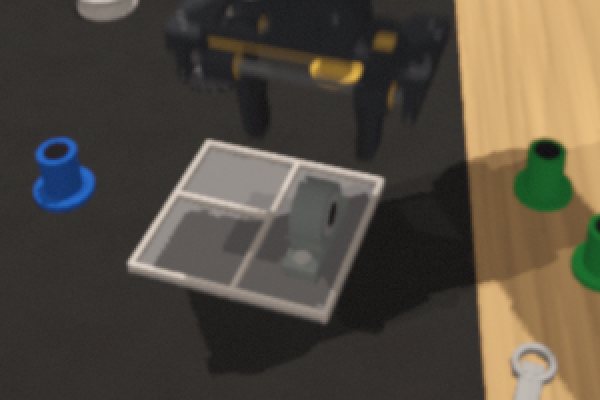

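>>> drive_tool(deltas=[0.03, 0.05, -0.001, 0, 0, 2.4, 1, 0.033, 0.05, -0.001, 0, 0, 2.4, 1, 0.036, 0.049, -0.001, 0, 0, 2.4, 1, 0.037, 0.047, -0.001, 0, 0, 2.4, 1, 0.039, 0.045, -0.001, 0, 0, 2.4, 1])

```text
clock: 8.25
eef_pos: [520.6, 49.6, 117.0]
tool_rot: [-3.05, 0.75, -0.002]
wrist_force: [-0.2, 0.8, 0.2]
gripper_width: 1.002
```

```bash
python3 -c "
from fk import *;from plan import *
s=acc((439.9,339,111.7,-15.6),[0.03, 0.05, -0.001, 0, 0, 2.4, 1, 0.033, 0.05, -0.001, 0, 0, 2.4, 1, 0.036, 0.049, -0.001, 0, 0, 2.4, 1, 0.037, 0.047, -0.001, 0, 0, 2.4, 1, 0.039, 0.045, -0.001, 0, 0, 2.4, 1])
print(np.round(s,1));plan(571.4,-134,110,-39.6,5,1,s)"
```

```text
[520.   51.6 116.7 -27.6]
now [520.6  49.6 117. ] th -27.6 tilt 
0.026, 0.028, 0.001, 0, 0, 2.4, 1, 0.028, 0.027, 0.001, 0, 0, 2.4, 1, 0.028, 0.026, 0.002, 0, 0, 2.4, 1, 0.03, 0.025, 0.001, 0, 0, 2.4, 1, 0.0306, 0.0229, 0.0017, 0, 0, 2.4, 1
end [ 571.4 -134.   110. ] -39.6
```

>>> drive_tool(deltas=[0.038, 0.04, 0.001, 0, 0, 2.4, 1, 0.037, 0.035, 0.001, 0, 0, 2.4, 1, 0.03, 0.028, 0.002, 0, 0, 2.4, 1, 0.02, 0.016, 0.001, 0, 0, 2.4, 1, 0.017, 0.01, 0.002, 0, 0, 2.4, 1])

```text
clock: 8.88
eef_pos: [575.4, -133.5, 109.5]
tool_rot: [-2.955, 1.067, -0.0]
wrist_force: [0.4, 0.7, -0.2]
gripper_width: 1.001
```

>>> drive_tool(deltas=[0, 0, 0, 0, 0, 0, 1, 0, 0, 0, 0, 0, 0, 1, 0, 0, 0, 0, 0, 0, 1])

```text
clock: 9.25
eef_pos: [574.9, -131.7, 109.4]
tool_rot: [-2.957, 1.061, 0.0]
wrist_force: [0.4, 0.1, -1.2]
gripper_width: 1.001
```

```bash
python3 wv.py w7 nutL 571.4 -134 20.4 tube 682.2 -120 0;python3 plan.py 571.4 -134 14 -39.6 4 1
```

```text
[ 574.9 -131.7  109.4] [-0.426  0.567  1.376  0.     1.199  0.263] 9.25
now [ 574.9 -131.9  109.4] th -39.5 tilt [-0.0001  0.0001]
-0, 0.001, 0.024, 0, 0, 0, 1, -0, 0.001, 0.024, 0, 0, 0, 1, -0.001, 0.001, 0.024, 0, 0, 0, 1, -0.0004, 0.0009, 0.0234, 0, 0, 0, 1
end [ 571.4 -134.    14. ] -39.5
```

View pics/w7.png

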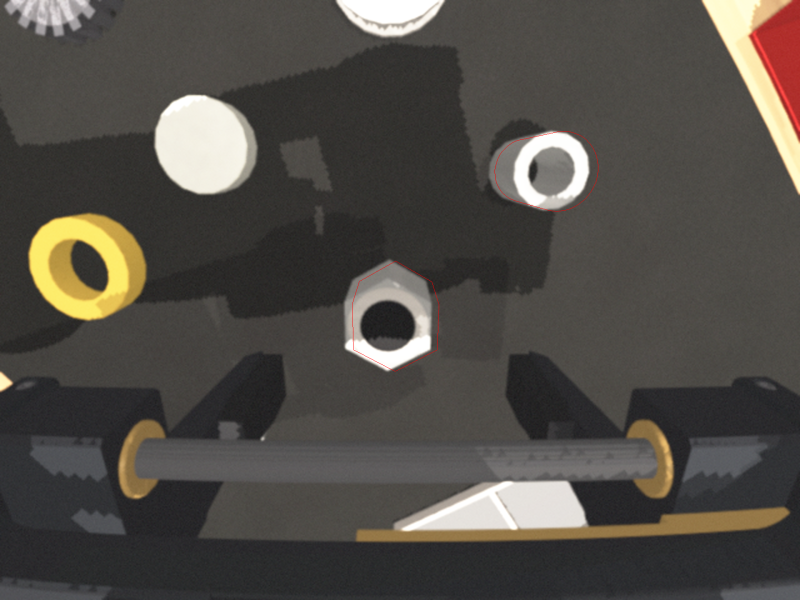

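>>> drive_tool(deltas=[-0.001, 0.001, 0.03, 0, 0, 0, 1, -0.001, 0.001, 0.03, 0, 0, 0, 1, -0.001, 0.001, 0.025, 0, 0, 0, 1, 0, 0, 0.01, 0, 0, 0, 0.4, 0, 0, 0, 0, 0, 0, 0.2])

```text
clock: 9.93
eef_pos: [570.9, -132.9, 14.3]
tool_rot: [-2.956, 1.063, 0.001]
wrist_force: [-0.9, -0.5, -0.5]
gripper_width: 0.796
```

>>> drive_tool(deltas=[0, 0, 0, 0, 0, 0, -1, 0, 0, 0, 0, 0, 0, -1, 0, 0, 0, 0, 0, 0, -1, 0, 0, 0, 0, 0, 0, -1])

```text
clock: 10.42
eef_pos: [570.5, -132.8, 14.9]
tool_rot: [-2.956, 1.063, 0.001]
wrist_force: [-3.0, 2.7, 6.8]
gripper_width: 0.518
```

>>> drive_tool(deltas=[0, 0, 0, 0, 0, 0, -1, 0, 0, -0.02, 0, 0, 0, -1, 0, 0, -0.04, 0, 0, 0, -1, 0, 0, -0.035, 0, 0, 0, -1])

```text
clock: 10.92
eef_pos: [570.7, -133.2, 110.2]
tool_rot: [2.956, -1.063, -0.0]
wrist_force: [0.3, -0.8, -4.1]
gripper_width: 0.515
```

```bash
python3 -c "
from fk import *;from plan import *
plan(532.7,344.8,80,-15.8,11,-1,(570.5,-132.8,109.5,-39.5))"
```

```text
now [ 570.7 -133.2  110.2] th -39.5 tilt 
-0.03, -0.031, 0.003, 0, 0, -2.2, -1, -0.029, -0.032, 0.003, 0, 0, -2.2, -1, -0.028, -0.034, 0.003, 0, 0, -2.2, -1, -0.026, -0.035, 0.003, 0, 0, -2.2, -1, -0.025, -0.036, 0.002, 0, 0, -2.2, -1
-0.024, -0.036, 0.003, 0, 0, -2.2, -1, -0.022, -0.037, 0.002, 0, 0, -2.2, -1, -0.021, -0.038, 0.003, 0, 0, -2.2, -1, -0.02, -0.039, 0.002, 0, 0, -2.2, -1, -0.018, -0.04, 0.003, 0, 0, -2.2, -1
-0.0161, -0.0408, 0.0025, 0, 0, -2.2, -1
end [532.6 344.8  80. ] -15.3
```

Held (force −4 N, width 0.515). I'll carry it over to tray three.

>>> drive_tool(deltas=[-0.02, -0.021, 0, 0, 0, -2.2, -1, -0.03, -0.033, 0, 0, 0, -2.2, -1, -0.033, -0.04, 0, 0, 0, -2.2, -1, -0.031, -0.042, 0, 0, 0, -2.2, -1, -0.03, -0.043, 0.002, 0, 0, -2.2, -1])

```text
clock: 11.55
eef_pos: [553.7, 97.9, 107.1]
tool_rot: [3.045, -0.773, 0.0]
wrist_force: [1.5, 0.2, -3.3]
gripper_width: 0.517
```

```bash
python3 -c "
from fk import *;from plan import *
s=acc((570.5,-132.8,109.8,-39.5),[-0.02, -0.021, 0, 0, 0, -2.2, -1, -0.03, -0.033, 0, 0, 0, -2.2, -1, -0.033, -0.04, 0, 0, 0, -2.2, -1, -0.031, -0.042, 0, 0, 0, -2.2, -1, -0.03, -0.043, 0.002, 0, 0, -2.2, -1])
print(np.round(s,1));plan(532.7,344.8,80,-15.8,6,-1,s)"
```

```text
[553.5  96.6 107.8 -28.5]
now [553.7  97.9 107.1] th -28.5 tilt 
-0.023, -0.035, 0.005, 0, 0, -2.1, -1, -0.021, -0.035, 0.005, 0, 0, -2.1, -1, -0.02, -0.036, 0.004, 0, 0, -2.1, -1, -0.019, -0.037, 0.005, 0, 0, -2.1, -1, -0.018, -0.038, 0.004, 0, 0, -2.1, -1
-0.0158, -0.0384, 0.0048, 0, 0, -2.1, -1
end [532.7 344.8  80. ] -15.9
```

>>> drive_tool(deltas=[-0.028, -0.044, 0.003, 0, 0, -2.1, -1, -0.026, -0.044, 0.004, 0, 0, -2.1, -1, -0.024, -0.044, 0.004, 0, 0, -2.1, -1, -0.018, -0.038, 0.005, 0, 0, -2.1, -1, -0.012, -0.028, 0.005, 0, 0, -2.1, -1])

```text
clock: 12.18
eef_pos: [538.6, 323.5, 85.7]
tool_rot: [3.103, -0.489, -0.001]
wrist_force: [0.2, 0.1, -3.6]
gripper_width: 0.519
```

>>> drive_tool(deltas=[-0.008, -0.021, 0.005, 0, 0, -2.1, -1, 0, 0, 0, 0, 0, 0, -1, 0, 0, 0, 0, 0, 0, -1])

```text
clock: 12.55
eef_pos: [538.3, 343.3, 81.2]
tool_rot: [3.111, -0.438, -0.0]
wrist_force: [0.0, 0.1, -3.7]
gripper_width: 0.517
```

```bash
python3 wv.py w8 t3 486.5 324.6 -15.8;python3 plan.py 532.7 344.8 20 -15.8 1 -1
```

```text
[538.3 343.3  81.2] [ 0.383  0.673  1.254 -0.     1.215  0.662] 12.55
now [538.5 343.2  81.4] th -16.0 tilt [ 0.0001 -0.0002]
-0.006, 0, 0.0614, 0, 0, -0.2, -1
end [532.7 344.8  20. ] -15.8
```

View pics/w8.png

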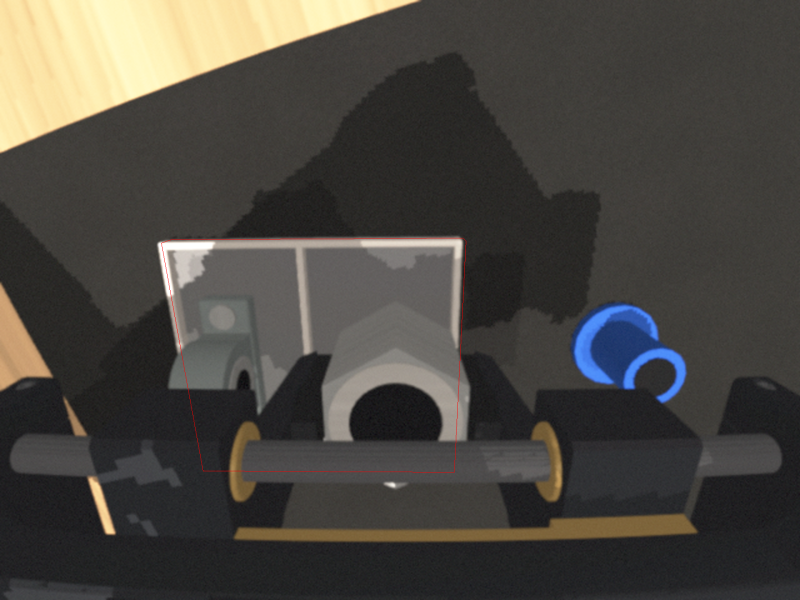

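>>> drive_tool(deltas=[-0.003, 0, 0.02, 0, 0, 0, -1, -0.003, 0, 0.022, 0, 0, 0, -1, 0, 0, 0.014, 0, 0, 0, -1, 0, 0, 0.005, 0, 0, 0, -1, 0, 0, 0, 0, 0, 0, -1])

```text
clock: 13.22
eef_pos: [532.7, 345.6, 20.5]
tool_rot: [-3.111, 0.437, -0.001]
wrist_force: [-0.0, 0.3, -3.7]
gripper_width: 0.521
```

>>> drive_tool(deltas=[0, 0, 0.001, 0, 0, 0, -1, 0, 0, 0, 0, 0, 0, -1])

```text
clock: 13.48
eef_pos: [532.5, 345.9, 19.7]
tool_rot: [-3.111, 0.436, -0.001]
wrist_force: [-0.5, 0.5, -3.2]
gripper_width: 0.524
```

>>> drive_tool(deltas=[0, 0, 0.001, 0, 0, 0, -1, 0, 0, 0.001, 0, 0, 0, -1, 0, 0, 0, 0, 0, 0, -1])

```text
clock: 13.85
eef_pos: [532.4, 345.9, 17.9]
tool_rot: [-3.111, 0.436, -0.001]
wrist_force: [-2.4, -1.2, 5.0]
gripper_width: 0.518
```

>>> drive_tool(deltas=[0, 0, 0, 0, 0, 0, 0.5, 0, 0, 0, 0, 0, 0, 0.5, 0, 0, -0.01, 0, 0, 0, 0.5, 0, 0, -0.035, 0, 0, 0, 1, 0, 0, -0.04, 0, 0, 0, 1])

```text
clock: 14.48
eef_pos: [532.2, 345.7, 103.5]
tool_rot: [3.111, -0.436, -0.001]
wrist_force: [0.5, 0.8, -0.5]
gripper_width: 0.955
```

```bash
python3 -c "
from fk import *;from plan import *
plan(680.5,-118.5,110,-15.8,11,1,(532.5,345.8,103,-16))"
```

```text
now [532.2 345.7 103.5] th -16 tilt 
0.025, 0.037, -0.001, 0, 0, -0, 1, 0.025, 0.037, -0.001, 0, 0, -0, 1, 0.024, 0.037, -0.001, 0, 0, -0, 1, 0.025, 0.037, -0, 0, 0, -0, 1, 0.024, 0.037, -0.001, 0, 0, -0, 1
0.025, 0.037, -0, 0, 0, -0, 1, 0.024, 0.037, -0.001, 0, 0, -0, 1, 0.025, 0.037, -0, 0, 0, -0, 1, 0.024, 0.037, -0.001, 0, 0, -0, 1, 0.025, 0.036, -0, 0, 0, -0, 1
0.0242, 0.0365, -0.001, 0, 0, -0, 1
end [ 680.5 -118.5  110. ] -16.0
```

>>> drive_tool(deltas=[0.023, 0.035, -0.002, 0, 0, 0, 1, 0.033, 0.05, -0.002, 0, 0, 0, 1, 0.033, 0.05, -0.002, 0, 0, 0, 1, 0.033, 0.05, 0, 0, 0, 0, 1, 0.033, 0.05, 0, 0, 0, 0, 1])

```text
clock: 15.1
eef_pos: [617.3, 75.3, 109.2]
tool_rot: [-3.111, 0.436, -0.002]
wrist_force: [0.4, 0.4, -0.2]
gripper_width: 0.999
```

>>> drive_tool(deltas=[0.033, 0.05, 0, 0, 0, 0, 1, 0.033, 0.05, 0, 0, 0, 0, 1, 0.027, 0.04, 0, 0, 0, 0, 1, 0.014, 0.02, 0, 0, 0, 0, 1, 0.008, 0.01, 0, 0, 0, 0, 1])

```text
clock: 15.72
eef_pos: [680.8, -119.1, 108.6]
tool_rot: [3.111, -0.438, 0.001]
wrist_force: [0.4, 0.1, -0.4]
gripper_width: 1.0
```

>>> drive_tool(deltas=[0, 0, 0, 0, 0, 0, 1, 0, 0, 0, 0, 0, 0, 1, 0, 0, 0, 0, 0, 0, 1])

```text
clock: 16.1
eef_pos: [680.5, -116.7, 108.5]
tool_rot: [-3.111, 0.434, 0.0]
wrist_force: [-0.1, -0.6, -0.3]
gripper_width: 1.001
```

```bash
python3 wv.py w9 tube 680.5 -118.5 0;python3 plan.py 680.5 -118.5 14 -15.8 4 1
```

```text
[ 680.5 -116.7  108.5] [-0.341  0.729  1.046  0.     1.366 -0.064] 16.1
now [ 680.5 -116.9  108.5] th -15.9 tilt [0. 0.]
0, 0, 0.024, 0, 0, -0, 1, 0, 0.001, 0.023, 0, 0, -0, 1, 0, 0, 0.024, 0, 0, -0, 1, 0.0004, 0.0005, 0.0235, 0, 0, -0, 1
end [ 680.5 -118.5   14. ] -15.9
```

View pics/w9.png

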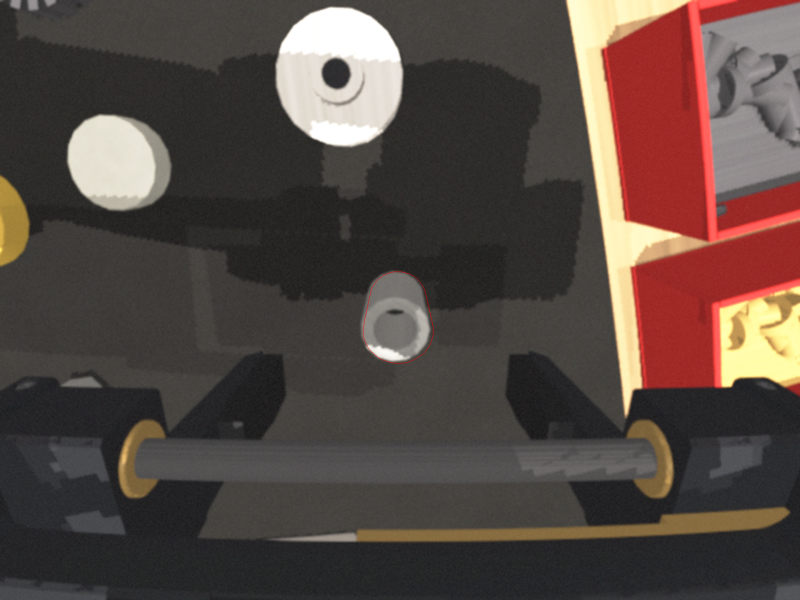

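>>> drive_tool(deltas=[0, 0.001, 0.03, 0, 0, 0, 1, 0, 0.0005, 0.03, 0, 0, 0, 1, 0, 0, 0.024, 0, 0, 0, 0.6, 0, 0, 0.01, 0, 0, 0, 0, 0, 0, 0, 0, 0, 0, -0.1])

```text
clock: 16.77
eef_pos: [680.2, -119.0, 14.2]
tool_rot: [-3.111, 0.436, 0.001]
wrist_force: [0.2, -0.5, 0.3]
gripper_width: 0.686
```

>>> drive_tool(deltas=[0, 0, 0, 0, 0, 0, -1, 0, 0, 0, 0, 0, 0, -1, 0, 0, 0, 0, 0, 0, -1, 0, 0, 0, 0, 0, 0, -1, 0, 0, 0, 0, 0, 0, -1])

```text
clock: 17.4
eef_pos: [680.3, -119.3, 15.0]
tool_rot: [3.111, -0.436, 0.001]
wrist_force: [-1.1, 1.0, 6.0]
gripper_width: 0.387
```

>>> drive_tool(deltas=[0, 0, -0.02, 0, 0, 0, -1, 0, 0, -0.04, 0, 0, 0, -1, 0, 0, -0.035, 0, 0, 0, -1])

```text
clock: 17.77
eef_pos: [680.0, -119.2, 109.9]
tool_rot: [-3.111, 0.436, 0.001]
wrist_force: [-0.5, 0.1, -1.7]
gripper_width: 0.391
```

```bash
python3 wv.py w10 ;python3 -c "
from fk import *;from plan import *
plan(512.9,274.5,110,-15.8,1,1,(680.3,-119.2,110,-15.9))"
```

```text
[ 680.  -119.2  109.9] [-0.345  0.728  1.044  0.     1.37  -0.066] 17.77
now [ 681.8 -119.8  115.3] th -15.9 tilt 
-0.2689, -0.3328, -0, 0, 0, -0.1, 1
end [512.9 274.5 110. ] -15.8
```

View pics/w10.png

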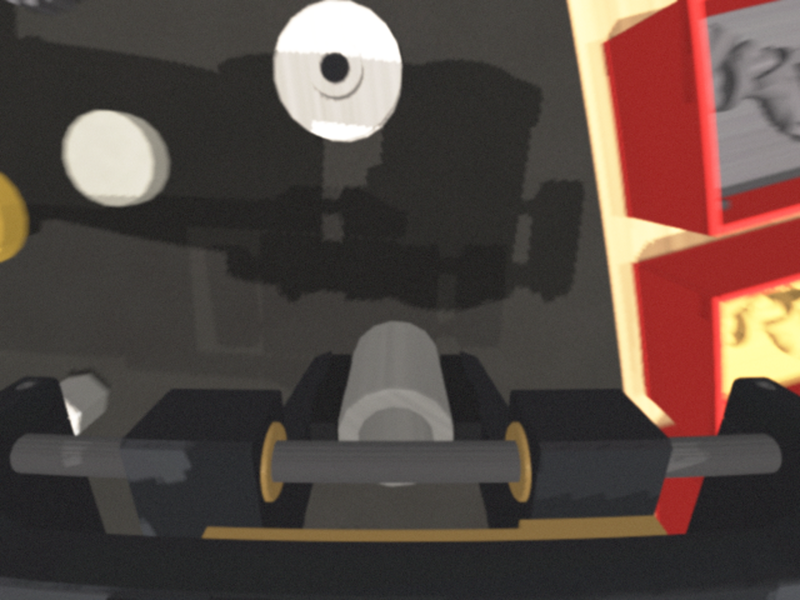

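>>> drive_tool(deltas=[-0.022, -0.027, 0, 0, 0, 0, -1, -0.038, -0.047, 0, 0, 0, 0, -1, -0.038, -0.047, 0, 0, 0, 0, -1, -0.038, -0.047, 0, 0, 0, 0, -1, -0.038, -0.047, 0, 0, 0, 0, -1])

```text
clock: 18.45
eef_pos: [570.7, 136.9, 108.4]
tool_rot: [3.111, -0.437, -0.001]
wrist_force: [0.3, -0.2, -1.6]
gripper_width: 0.388
```

>>> drive_tool(deltas=[-0.038, -0.047, 0.005, 0, 0, 0, -1, -0.028, -0.035, 0.01, 0, 0, 0, -1, -0.018, -0.022, 0.01, 0, 0, 0, -1, -0.011, -0.014, 0.01, 0, 0, 0, -1, 0, 0, 0, 0, 0, 0, -1])

```text
clock: 19.08
eef_pos: [512.4, 275.2, 73.1]
tool_rot: [3.111, -0.434, -0.003]
wrist_force: [0.1, -0.1, -1.5]
gripper_width: 0.388
```

>>> drive_tool(deltas=[0, 0, 0, 0, 0, 0, -1, 0, 0, 0, 0, 0, 0, -1])

```text
clock: 19.32
eef_pos: [513.8, 274.0, 74.6]
tool_rot: [-3.111, 0.438, -0.001]
wrist_force: [-0.0, -0.1, -1.1]
gripper_width: 0.391
```

```bash
python3 wv.py w11 t3 486.5 324.6 -15.8;python3 plan.py 512.9 274.5 18 -15.8 1 -1
```

```text
[513.8 274.   74.6] [ 0.287  0.598  1.437 -0.     1.106  0.567] 19.32
now [513.7 274.1  74.6] th -16.0 tilt [0.0007 0.0001]
-0.0009, -0.0002, 0.0566, 0, 0, -0.2, -1
end [512.9 274.5  18. ] -15.8
```

View pics/w11.png

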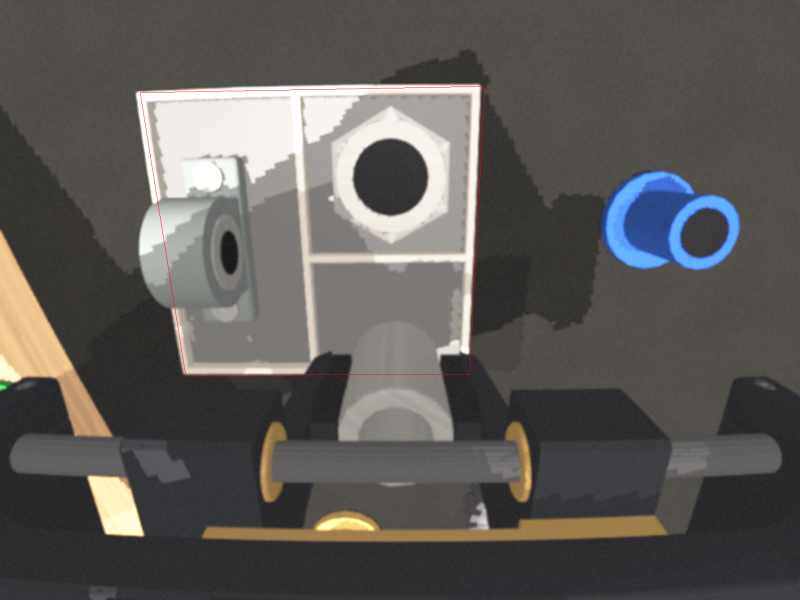

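>>> drive_tool(deltas=[-0.001, 0, 0.022, 0, 0, 0, -1, 0, 0, 0.02, 0, 0, 0, -1, 0, 0, 0.01, 0, 0, 0, -1, 0, 0, 0.003, 0, 0, 0, -1, 0, 0, 0, 0, 0, 0, -1])

```text
clock: 20.0
eef_pos: [512.5, 275.1, 19.7]
tool_rot: [-3.111, 0.436, -0.001]
wrist_force: [-0.2, -0.6, -2.2]
gripper_width: 0.392
```

>>> drive_tool(deltas=[0, 0, 0.001, 0, 0, 0, -1, 0, 0, 0.0005, 0, 0, 0, -1, 0, 0, 0, 0, 0, 0, -1])

```text
clock: 20.38
eef_pos: [512.3, 275.2, 18.0]
tool_rot: [-3.111, 0.436, -0.001]
wrist_force: [-0.1, -0.6, -1.3]
gripper_width: 0.388
```

>>> drive_tool(deltas=[0, 0, 0.0005, 0, 0, 0, -1, 0, 0, 0, 0, 0, 0, -1])

```text
clock: 20.62
eef_pos: [512.3, 275.2, 18.0]
tool_rot: [-3.111, 0.436, -0.001]
wrist_force: [-2.4, -0.9, 4.7]
gripper_width: 0.39
```

>>> drive_tool(deltas=[0, 0, 0, 0, 0, 0, 0.3, 0, 0, 0, 0, 0, 0, 0.3, 0, 0, -0.01, 0, 0, 0, 0.3, 0, 0, -0.035, 0, 0, 0, 0.3, 0, 0, -0.045, 0, 0, 0, 0.3])

```text
clock: 21.25
eef_pos: [511.8, 275.0, 108.2]
tool_rot: [3.111, -0.436, -0.002]
wrist_force: [0.9, -0.3, -0.8]
gripper_width: 0.65
```

```bash
python3 -c "
from fk import *;from plan import *
plan(435.5,122.5,110,-15.8,1,1,(512.3,275.2,107.5,-15.9))"
```

```text
now [511.8 275.  108.2] th -15.9 tilt 
-0.032, 0.1679, -0.0025, 0, 0, -0.1, 1
end [435.5 122.5 110. ] -15.8
```

>>> drive_tool(deltas=[-0.006, 0.03, -0.002, 0, 0, 0, 0.3, -0.01, 0.055, 0, 0, 0, 0, 0.3, -0.009, 0.05, 0, 0, 0, 0, 0.3, -0.005, 0.022, 0, 0, 0, 0, 0.3, -0.002, 0.011, 0, 0, 0, 0, 0.3])

```text
clock: 21.88
eef_pos: [435.0, 121.6, 109.9]
tool_rot: [-3.111, 0.438, -0.001]
wrist_force: [-0.5, -0.1, -0.2]
gripper_width: 0.651
```

>>> drive_tool(deltas=[0, 0, 0, 0, 0, 0, 0.3, 0, 0, 0, 0, 0, 0, 0.3])

```text
clock: 22.12
eef_pos: [435.6, 123.0, 109.3]
tool_rot: [-3.111, 0.435, -0.001]
wrist_force: [0.3, 0.0, 0.5]
gripper_width: 0.648
```

```bash
python3 wv.py w12 bush 435.5 122.5 0;python3 plan.py 435.5 122.5 16 -15.8 1 -1
```

```text
[435.6 123.  109.3] [0.012 0.367 1.757 0.    1.017 0.29 ] 22.12
now [435.6 123.  109.3] th -15.9 tilt [0.0003 0.0001]
0, 0.0005, 0.0933, 0, 0, -0.1, -1
end [435.5 122.5  16. ] -15.8
```

View pics/w12.png

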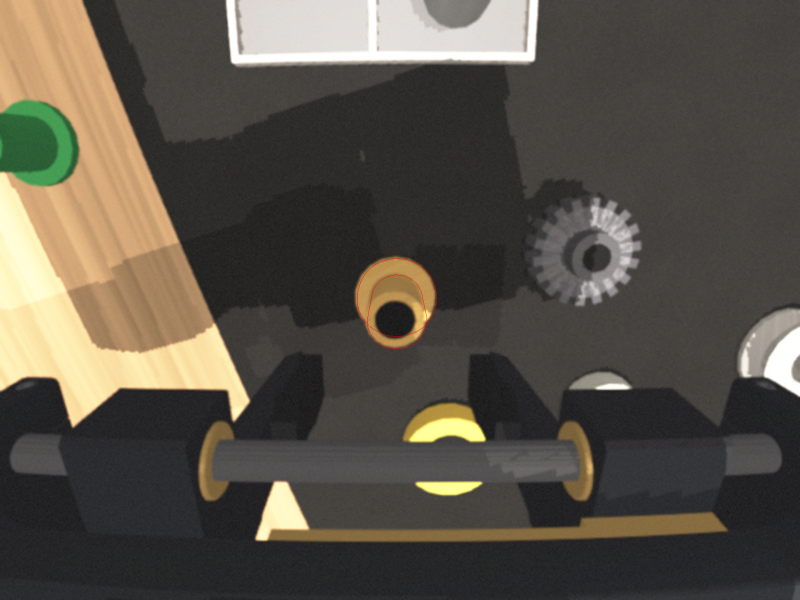

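>>> drive_tool(deltas=[0, 0.0005, 0.03, 0, 0, 0, 0.3, 0, 0, 0.03, 0, 0, 0, 0.3, 0, 0, 0.023, 0, 0, 0, 0.3, 0, 0, 0.01, 0, 0, 0, 0, 0, 0, 0, 0, 0, 0, -0.1])

```text
clock: 22.8
eef_pos: [435.1, 122.2, 16.1]
tool_rot: [3.111, -0.435, -0.001]
wrist_force: [-0.0, -1.1, 0.5]
gripper_width: 0.458
```

>>> drive_tool(deltas=[0, 0, 0, 0, 0, 0, -1, 0, 0, 0, 0, 0, 0, -1, 0, 0, 0, 0, 0, 0, -1, 0, 0, 0, 0, 0, 0, -1], squeeze=25)

```text
clock: 23.3
eef_pos: [435.4, 122.0, 16.9]
tool_rot: [-3.111, 0.436, -0.002]
wrist_force: [-1.0, 0.2, 7.3]
gripper_width: 0.353
```

>>> drive_tool(deltas=[0, 0, -0.02, 0, 0, 0, -1, 0, 0, -0.04, 0, 0, 0, -1, 0, 0, -0.035, 0, 0, 0, -1])

```text
clock: 23.68
eef_pos: [434.7, 121.9, 112.4]
tool_rot: [3.111, -0.436, -0.001]
wrist_force: [0.6, -0.7, -2.1]
gripper_width: 0.356
```

```bash
python3 wv.py w13; python3 -c "
from fk import *;from plan import *
plan(489.8,-326.4,80,-15.8,1,1,(435.5,122.5,110,-15.9))"
```

```text
[434.7 121.9 112.4] [ 0.01   0.361  1.756 -0.     1.025  0.289] 23.68
now [436.5 122.  116.1] th -15.9 tilt 
0.1752, 0.4168, 0.03, 0, 0, -0.1, 1
end [ 489.8 -326.4   80. ] -15.8
```

View pics/w13.png

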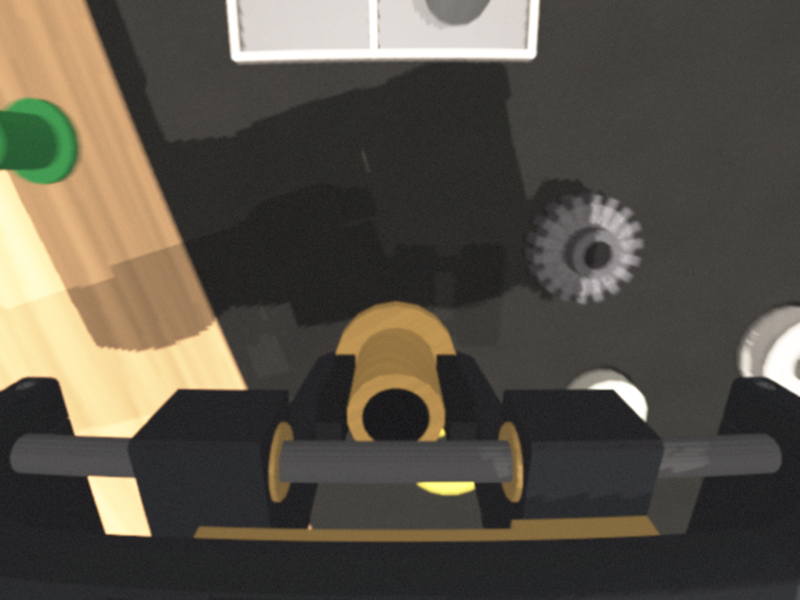

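>>> drive_tool(deltas=[0.013, 0.03, 0, 0, 0, 0, -1, 0.023, 0.055, 0, 0, 0, 0, -1, 0.023, 0.055, 0, 0, 0, 0, -1, 0.023, 0.055, 0, 0, 0, 0, -1, 0.023, 0.055, 0, 0, 0, 0, -1])

```text
clock: 24.35
eef_pos: [466.9, -149.3, 110.7]
tool_rot: [-3.111, 0.437, 0.001]
wrist_force: [0.5, 0.9, -1.5]
gripper_width: 0.352
```

>>> drive_tool(deltas=[0.023, 0.055, 0, 0, 0, 0, -1, 0.021, 0.05, 0.01, 0, 0, 0, -1, 0.014, 0.033, 0.01, 0, 0, 0, -1, 0.008, 0.018, 0.01, 0, 0, 0, -1, 0.004, 0.011, 0, 0, 0, 0, -1])

```text
clock: 24.98
eef_pos: [488.2, -327.0, 80.0]
tool_rot: [-3.11, 0.436, 0.003]
wrist_force: [-0.2, 0.8, -0.7]
gripper_width: 0.353
```

>>> drive_tool(deltas=[0, 0, 0, 0, 0, 0, -1, 0, 0, 0, 0, 0, 0, -1, 0, 0, 0, 0, 0, 0, -1])

```text
clock: 25.35
eef_pos: [488.8, -326.3, 81.7]
tool_rot: [3.111, -0.435, 0.0]
wrist_force: [-0.9, -0.3, -1.8]
gripper_width: 0.354
```

```bash
python3 wv.py w14 t2 519.5 -330.8 -8.4;python3 plan.py 489.8 -326.4 20 -15.8 1 -1
```

```text
[ 488.8 -326.3   81.7] [-0.79   0.597  1.413  0.     1.131 -0.512] 25.35
now [ 488.8 -326.5   81.6] th -15.9 tilt [ 0.0003 -0.0002]
0.001, -0.0004, 0.0616, 0, 0, -0.1, -1
end [ 489.9 -326.4   20. ] -15.8
```

View pics/w14.png

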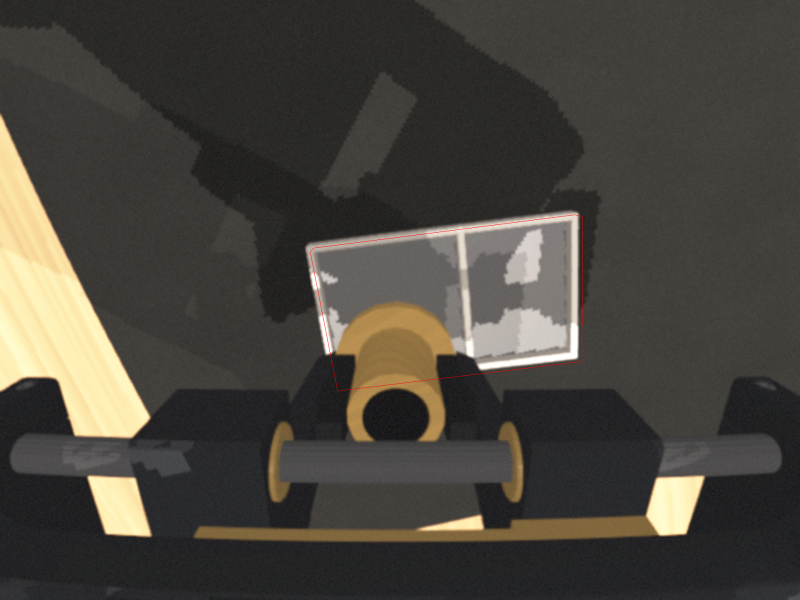

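>>> drive_tool(deltas=[0, -0.001, 0.022, 0, 0, 0, -1, 0, 0, 0.022, 0, 0, 0, -1, 0, 0, 0.012, 0, 0, 0, -1, 0, 0, 0.004, 0, 0, 0, -1, 0, 0, 0, 0, 0, 0, -1])

```text
clock: 26.02
eef_pos: [489.1, -326.3, 21.6]
tool_rot: [3.111, -0.436, 0.001]
wrist_force: [-0.3, -0.0, -2.0]
gripper_width: 0.356
```

>>> drive_tool(deltas=[0, 0, 0.001, 0, 0, 0, -1, 0, 0, 0, 0, 0, 0, -1])

```text
clock: 26.28
eef_pos: [489.0, -326.3, 20.6]
tool_rot: [3.111, -0.436, 0.001]
wrist_force: [0.4, 0.2, -1.9]
gripper_width: 0.354
```

>>> drive_tool(deltas=[0, 0, 0.0008, 0, 0, 0, -1, 0, 0, 0, 0, 0, 0, -1])

```text
clock: 26.52
eef_pos: [489.0, -326.3, 19.9]
tool_rot: [3.111, -0.436, 0.001]
wrist_force: [-1.7, 0.8, 3.2]
gripper_width: 0.354
```

>>> drive_tool(deltas=[0, 0, 0, 0, 0, 0, 0.3, 0, 0, 0, 0, 0, 0, 0.3, 0, 0, -0.01, 0, 0, 0, 0.3, 0, 0, -0.035, 0, 0, 0, 0.3, 0, 0, -0.04, 0, 0, 0, 0.3])

```text
clock: 27.15
eef_pos: [488.8, -326.0, 105.7]
tool_rot: [-3.111, 0.436, 0.001]
wrist_force: [0.4, -0.8, 0.6]
gripper_width: 0.649
```

```bash
python3 -c "
from fk import *;from plan import *
plan(447,-131.5,100,-97,8,0.3,(489,-326.3,104.7,-15.9))"
```

```text
now [ 488.8 -326.   105.7] th -15.9 tilt 
-0.012, -0.022, 0.001, 0, 0, 10.1, 0.3, -0.015, -0.02, 0.001, 0, 0, 10.1, 0.3, -0.019, -0.017, 0, 0, 0, 10.1, 0.3, -0.021, -0.013, 0.001, 0, 0, 10.1, 0.3, -0.023, -0.009, 0, 0, 0, 10.1, 0.3
-0.024, -0.005, 0.001, 0, 0, 10.1, 0.3, -0.025, -0, 0, 0, 0, 10.1, 0.3, -0.0245, 0.0037, 0.0007, 0, 0, 10.1, 0.3
end [ 447.  -131.5  100. ] -96.7
```

>>> drive_tool(deltas=[-0.012, -0.022, 0.001, 0, 0, 10.1, 0.3, -0.015, -0.02, 0.001, 0, 0, 10.1, 0.3, -0.019, -0.017, 0, 0, 0, 10.1, 0.3, -0.021, -0.013, 0.001, 0, 0, 10.1, 0.3, -0.023, -0.009, 0, 0, 0, 10.1, 0.3])

```text
clock: 27.78
eef_pos: [462.9, -203.2, 102.1]
tool_rot: [2.623, -1.729, 0.001]
wrist_force: [0.9, 0.5, 0.1]
gripper_width: 0.651
```

>>> drive_tool(deltas=[-0.024, -0.005, 0.001, 0, 0, 10.1, 0.3, -0.025, 0, 0, 0, 0, 10.1, 0.3, -0.024, 0.004, 0.001, 0, 0, 10.1, 0.3, 0, 0, 0, 0, 0, 0, 0.3, 0, 0, 0, 0, 0, 0, 0.3])

```text
clock: 28.4
eef_pos: [447.4, -132.7, 99.9]
tool_rot: [-2.09, 2.345, -0.002]
wrist_force: [-0.9, 0.6, -1.4]
gripper_width: 0.651
```

```bash
python3 wv.py w15 nutS 447 -131.5 23;python3 plan.py 447 -131.5 12 -97 1 -1
```

```text
[ 447.4 -132.7   99.9] [-0.543  0.401  1.733 -0.     1.006  1.143] 28.4
now [ 447.3 -132.8   99.8] th -96.6 tilt [ 0.0008 -0.0006]
-0.0012, 0.0005, 0.0878, 0, 0, 0.4, -1
end [ 447.  -131.5   12. ] -97.0
```

View pics/w15.png

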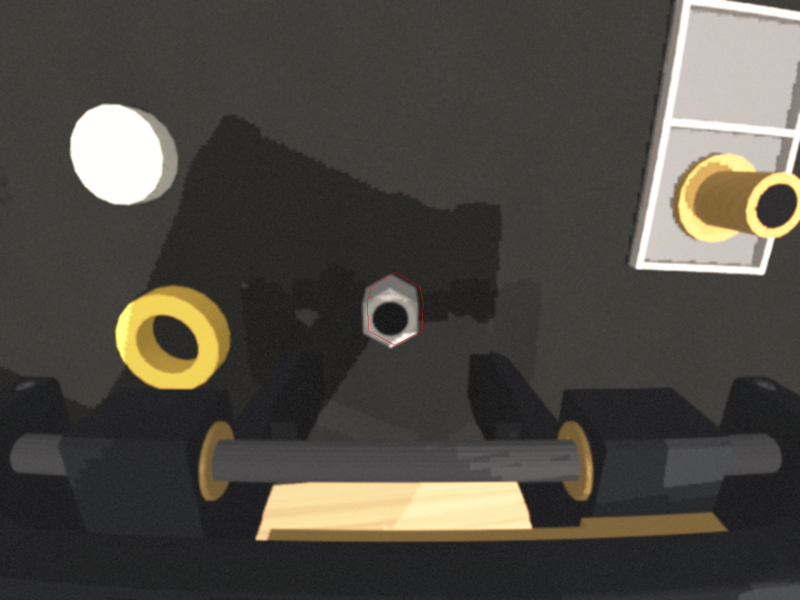

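>>> drive_tool(deltas=[-0.002, 0.0005, 0.03, 0, 0, 0, 0.3, 0, 0, 0.028, 0, 0, 0, 0.3, 0, 0, 0.02, 0, 0, 0, 0.3, 0, 0, 0.01, 0, 0, 0, 0, 0, 0, 0, 0, 0, 0, -0.1])

```text
clock: 29.08
eef_pos: [446.7, -130.3, 11.3]
tool_rot: [2.087, -2.348, -0.001]
wrist_force: [0.3, 0.5, 0.3]
gripper_width: 0.459
```

>>> drive_tool(deltas=[0, 0, 0, 0, 0, 0, -1, 0, 0, 0, 0, 0, 0, -1, 0, 0, 0, 0, 0, 0, -1, 0, 0, 0, 0, 0, 0, -1], squeeze=25)

```text
clock: 29.58
eef_pos: [446.9, -130.1, 12.1]
tool_rot: [-2.087, 2.348, -0.002]
wrist_force: [-0.8, -0.3, 5.3]
gripper_width: 0.335
```

>>> drive_tool(deltas=[0, 0, -0.02, 0, 0, 0, -1, 0, 0, -0.04, 0, 0, 0, -1, 0, 0, -0.035, 0, 0, 0, -1])

```text
clock: 29.95
eef_pos: [446.4, -129.6, 107.6]
tool_rot: [2.087, -2.348, -0.001]
wrist_force: [-0.2, 0.5, -2.0]
gripper_width: 0.337
```

```bash
python3 wv.py w16; python3 -c "
from fk import *;from plan import *
plan(558.3,-335,80,-98.4,1,1,(447.2,-131.2,106.8,-96.7))"
```

```text
[ 446.4 -129.6  107.6] [-0.538  0.387  1.727  0.     1.027  1.15 ] 29.95
now [ 448.  -130.4  111.4] th -96.7 tilt 
0.1894, -0.1341, 0.0268, 0, 0, 1.7, 1
end [ 558.3 -335.    80. ] -98.4
```

View pics/w16.png

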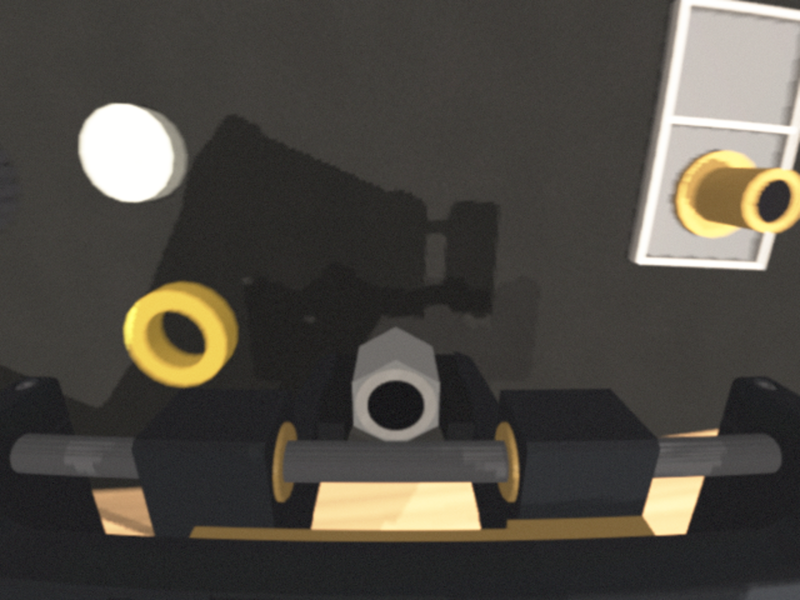

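>>> drive_tool(deltas=[0.025, -0.017, 0, 0, 0, 0.3, -1, 0.043, -0.03, 0, 0, 0, 0.3, -1, 0.043, -0.03, 0, 0, 0, 0.3, -1, 0.04, -0.028, 0.01, 0, 0, 0.3, -1, 0.024, -0.018, 0.01, 0, 0, 0.3, -1])

```text
clock: 30.62
eef_pos: [546.6, -321.0, 85.3]
tool_rot: [2.054, -2.377, -0.0]
wrist_force: [-0.6, 0.3, -1.0]
gripper_width: 0.338
```

>>> drive_tool(deltas=[0.015, -0.011, 0.007, 0, 0, 0.2, -1, 0, 0, 0, 0, 0, 0, -1, 0, 0, 0, 0, 0, 0, -1, 0, 0, 0, 0, 0, 0, -1])

```text
clock: 31.12
eef_pos: [554.8, -334.8, 79.9]
tool_rot: [-2.052, 2.378, -0.0]
wrist_force: [0.0, -0.8, -0.9]
gripper_width: 0.339
```

```bash
python3 wv.py w17 t2 518.7 -329.2 -8.4;python3 plan.py 558.3 -335 15 -98.4 1 -1
```

```text
[ 554.8 -334.8   79.9] [-0.725  0.689  1.224  0.     1.228  0.992] 31.12
now [ 554.9 -334.9   80. ] th -98.4 tilt [ 0.0003 -0.0002]
-0.0004, -0.0034, 0.065, 0, 0, -0, -1
end [ 558.3 -335.    15. ] -98.4
```

View pics/w17.png

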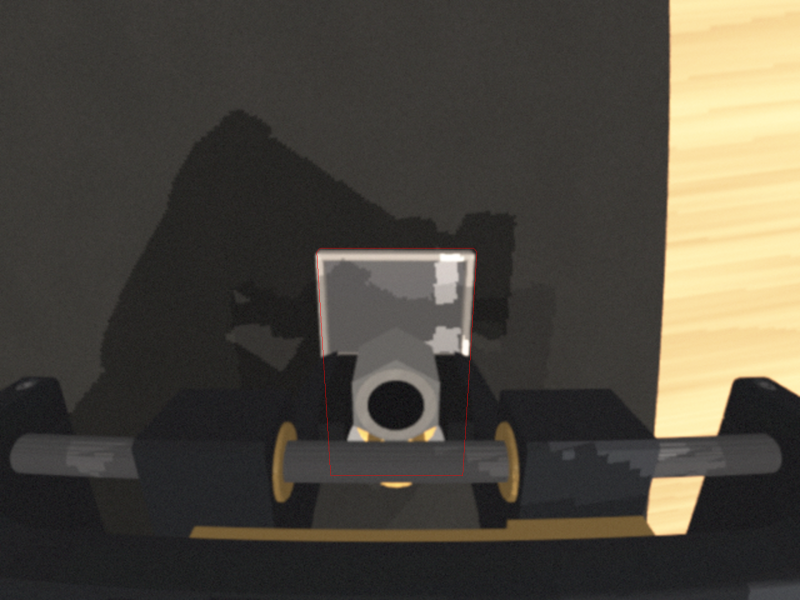

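>>> drive_tool(deltas=[0, -0.0035, 0.025, 0, 0, 0, -1, 0, 0, 0.023, 0, 0, 0, -1, 0, 0, 0.011, 0, 0, 0, -1, 0, 0, 0.004, 0, 0, 0, -1, 0, 0, 0, 0, 0, 0, -1])

```text
clock: 31.8
eef_pos: [558.6, -336.2, 17.0]
tool_rot: [-2.052, 2.379, -0.001]
wrist_force: [-0.5, -0.3, -1.4]
gripper_width: 0.341
```

>>> drive_tool(deltas=[0, 0, 0.0008, 0, 0, 0, -1, 0, 0, 0, 0, 0, 0, -1])

```text
clock: 32.05
eef_pos: [558.5, -336.2, 16.1]
tool_rot: [-2.052, 2.379, -0.001]
wrist_force: [0.6, 0.2, -1.2]
gripper_width: 0.342
```

>>> drive_tool(deltas=[0, 0, 0.001, 0, 0, 0, -1, 0, 0, 0, 0, 0, 0, -1])

```text
clock: 32.3
eef_pos: [558.5, -336.2, 15.1]
tool_rot: [-2.051, 2.379, -0.001]
wrist_force: [-0.5, 0.6, 3.4]
gripper_width: 0.341
```

>>> drive_tool(deltas=[0, 0, 0, 0, 0, 0, 0.2, 0, 0, 0, 0, 0, 0, 0.2, 0, 0, -0.01, 0, 0, 0, 0.2, 0, 0, -0.045, 0, 0, 0, 0.2, 0, 0, -0.05, 0, 0, 0, 0.2])

```text
clock: 32.92
eef_pos: [558.2, -335.9, 121.1]
tool_rot: [2.051, -2.379, -0.001]
wrist_force: [0.3, 0.4, 0.3]
gripper_width: 0.596
```

>>> drive_tool(deltas=[-0.04, 0.03, -0.03, 0, 0, 0, 0.2, -0.045, 0.035, -0.02, 0, 0, 0, 0.2, -0.045, 0.035, -0.02, 0, 0, 0, 0.2, -0.045, 0.035, -0.01, 0, 0, 0, 0.2, -0.025, 0.02, 0, 0, 0, 0, 0.2])

```text
clock: 33.55
eef_pos: [433.3, -113.6, 201.2]
tool_rot: [-2.052, 2.377, -0.004]
wrist_force: [0.2, -0.9, 0.0]
gripper_width: 0.597
```

>>> drive_tool(deltas=[0, 0, 0, 0, 0, 0, 0.2, 0, 0, 0, 0, 0, 0, 0.2, 0, 0, 0, 0, 0, 0, 0.2, 0, 0, 0, 0, 0, 0, 0.2])

```text
clock: 34.05
eef_pos: [434.7, -116.1, 199.4]
tool_rot: [2.051, -2.38, -0.0]
wrist_force: [0.0, -0.1, -0.0]
gripper_width: 0.599
```

Run:
```python
from h import *
cv2.imwrite("pics/z_top.png",optics.get_image("top"));cv2.imwrite("pics/z_side.png",optics.get_image("side"))
```

```text
(no output)
```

View pics/z_top.png

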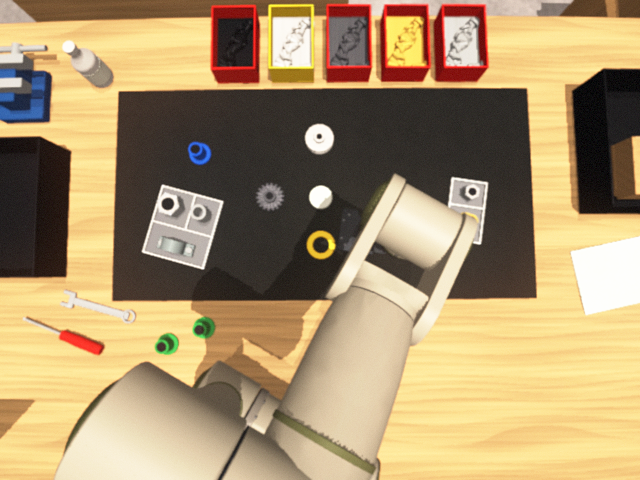

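View pics/z_side.png

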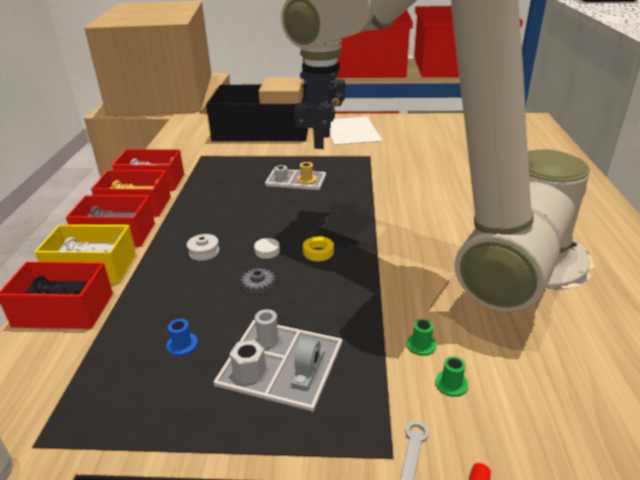

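Run:
```python
from ov import *
S=cv2.imread("pics/z_side.png");T=cv2.imread("pics/z_top.png");cs=cam("side");ct=cam("top")
P=dict(bear=(439.9,339,74.2),nutL=(532.4,345.9,44),tube=(512.3,275.2,0),bush=(489,-326.3,0),nutS=(558.5,-336.2,21.6))
def o(c,img,s=4):
    im=cv2.resize(img,None,fx=s,fy=s,interpolation=cv2.INTER_CUBIC)
    for n,p in P.items():
        for part in M[n]:
            u=proj(c,part@R.from_euler('z',p[2],degrees=True).as_matrix().T+[p[0],p[1],5])
            hu=cv2.convexHull(u.astype(np.float32)).reshape(-1,2)
            cv2.polylines(im,[np.round((hu+.5)*s).astype(np.int32)],True,(0,0,255),1)
    return im
a=o(cs,S);b=o(ct,T)
cv2.imwrite("pics/z2.png",np.hstack([a[1200:1640,850:1390],np.vstack([a[640:780,1040:1300],b[740:1040,600:860]])]))
for n,t in (("bear",0),("nutL",0),("tube",0)):
    d=R.from_euler('z',15.8,degrees=True).as_matrix()[:2,:2]@(np.array(P[n][:2])-[486.5,324.6]);print(n,d.round(1))
for n in ("bush","nutS"):
    d=R.from_euler('z',8.4,degrees=True).as_matrix()[:2,:2]@(np.array(P[n][:2])-[519,-330]);print(n,d.round(1))
# pulley / gear movement between first and last pictures
A=cv2.imread("pics/a_top.png",0).astype(np.float32)
for n,(x,y) in dict(pulley=(319,138),gear=(270,196)).items():
    w=20;print(n,cv2.phaseCorrelate(A[y-w:y+w,x-w:x+w],T[y-w:y+w,x-w:x+w].mean(2).astype(np.float32)))
```

```text
bear [-48.8   1.2]
nutL [38.4 33. ]
tube [ 38.3 -40.5]
bush [-30.2  -0.7]
nutS [40.  -0.4]
pulley ((-0.05216586649481414, -0.0009433370395299789), 0.9460742717981339)
gear ((0.08718396970142095, -0.09563074003431993), 0.9466532012820243)
```

View pics/z2.png

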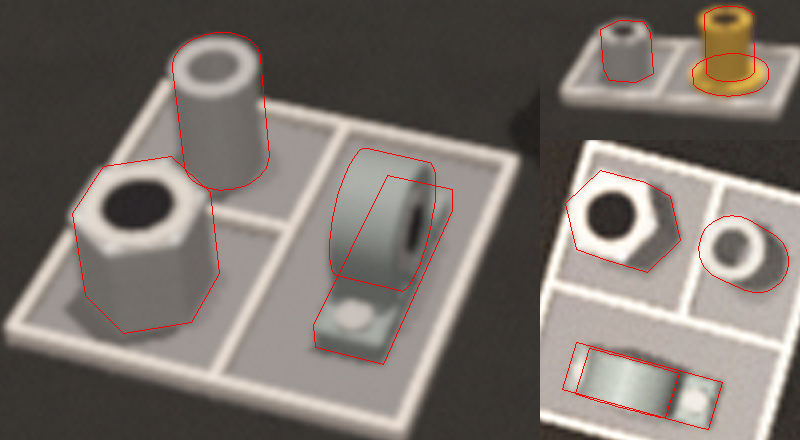

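```bash
python3 -c "
from plant import r
s=r.read_state();print(s['clock'],s['wrist_force'].round(1));print(r.sign_off())"
```

```text
34.15 [0.9 0.1 0.5]
the job is handed in; nothing more can be done
None
```

All five parts are in their pockets and the job is handed in at 34.2 s. The hand-in gives no verdict, so this rests on my own checks.

- **Positions (mm, from the arm's pose at release, in tray axes):**

| Tray | Part | x | y |
|---|---|---|---|
| Three-pocket | Bearing block | −48.8 | 1.2 |
| Three-pocket | Large nut | 38.4 | 33.0 |
| Three-pocket | Spacer tube | 38.3 | −40.5 |
| Two-pocket | Brass bushing | −30.2 | −0.7 |
| Two-pocket | Small nut | 40.0 | −0.4 |

  These are within the limits by 10 mm or more.

- **Standing flat:** each part was lowered until the wrist force showed it touching the floor. In the last side picture, model outlines drawn at floor height match all five parts within about 1–2 mm, and they look upright. The last top picture agrees for the parts in the three-pocket tray.
- **Pulley and gear:** the first and last top pictures differ by about 0.1 pixel for each (about 0.3 mm), so they did not move.
- **Disagreements:**
  - The side and wrist cameras put the two-pocket tray about 2 mm from where the top camera put it. I used a value in between.
  - The tube read about 34 mm in the gripper instead of 36 mm; it was held straight and stands upright.
  - The arm partly hid the two-pocket tray in the last top picture, so those two parts were checked only in the side and wrist views.

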